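# Ballast and tension the spoked levelling ring

### The arm

A 7-joint arm with a two-finger parallel gripper is mounted at the origin on a cart in front of the work surface, level with it; the furniture and walls round the work are solid. World frame = base frame: x ahead of the robot, y to its left, z up, the work surface at z = 0. Lengths are in m, angles in rad, forces in N, time in s.
With the tool pointing down it reaches from about 0.35 to 0.9 m from the base axis. Payload 8.1 kg.
Tool frame: the origin (TCP) lies at the centre of the arm's flange, where the gripper is bolted on; the fingertips stand 178 mm ahead of it and the grasp point (between the pads) lies 159 mm ahead of it; x points along the fingers, z is the direction in which the jaws open and shut, and the axes are right-handed (so a half turn about x gives the same grasp; the last joint's range is limited). The gripper opens to 92 mm and grips with 3 to 60 N. Pads are 19 mm wide; open, the fingers measure 130 mm over their backs; the gripper's body (75 mm by 190 mm) begins 47 mm behind the grasp point.
Start: joints at [-1.386, 0.434, 0.025, 1.573, -0.012, 1.134, -0.075], TCP at [0.177, 0.599, 0.405] pointing down, gripper open.
Joint ranges: [-2.62, 2.62], [-0.44, 2.09], [-1.27, 1.32], [0.08, 2.57], [-1.32, 4.46], [0.12, 2], [-2.74, 2.74]. Speed limits (rad/s): [2.22, 2.22, 3.01, 3.01, 3.14, 3.14, 3.14].

### API

Orientations are given as a rotation vector (axis times angle).
In Python, from cell import arm, get_image, search_frame, pinpoint gives the robot as it stands.
- The arm moves only by the tool arm_command, never from a script. Its argument "motion" is a list of rows, each a list of 7 numbers: the finger opening in mm, from 0 to 91.8, then the shift along the tool's x, y, z in mm, then the turn, a rotation vector about the tool's x, y, z in degrees. In form: [[fingers, x, y, z, ax, ay, az], ...]. A call has 1 to 5 rows; each row shifts and turns the commanded pose from where the row before left it, along the tool's axes as they then stand; what a row does not reach is not made up. A row lasts 1/8 s, in which the tool goes at most 62.5 mm and 10.7 degrees, less where a joint would pass 70% of its speed; a pose out of reach is approached as far as the arm can. A call with a gripper value outside its range is refused whole. The fingers move at their own pace and stop on an object; "newtons" is the grip in N (left out, the last holds). Time passes only in rows, so rows that do not move let the fingers close. It gives the time, the measured TCP pose, the force and the opening at its end, in the units of the state.
- arm.observe(): the state, without advancing time (a new reading comes with each control period).
- get_image(name): name is "scene" or "top" or "wrist"; returns a dict with "frame" (420x560x3 uint8, red, green, blue), "range_z" (420x560 float32, m along the optical axis (not along the pixel's ray), 0 where there is no reading), "K" (3x3 intrinsics, pixels), "origin" and "rotation" of the camera in the world; the wrist camera has in their place "tool_from_camera" (4x4, takes a point from camera to tool coordinates, whose origin is the TCP and whose axes are the tool frame's). Camera axes: x right, y down, z forward; pixel columns grow to the right and rows downward; lengths in m; the calibration is good to about 2 mm. A picture is of the moment at which its call begins: read the wrist's pose just before it.
- arm.sign_off(): hands the job in, once; it reports no verdict.
Trained networks look in the newest picture that a camera, given by its name, has taken for a name from the list of things; names that differ only in an ending like _2 or _b are one class to them, and where a whole thing is asked for, a point or a joint stands for the part that bears it (a point fixed in the world has none). Each returns a list of dicts, best first, with "p" (0 to 1); they miss things now and then, are a little off and sometimes report something else, mostly with a low value. They report only what shows in the picture. A call takes as long as a camera call. They do not tell look-alikes from the thing itself.
- search_frame(camera, target): "point" ([x, y, z] in m, in world coordinates, good to about 4 mm: the middle of the surface that is visible of it).
- pinpoint(camera, target): "point" ([x, y, z] in m, in world coordinates, good to about 4 mm: a listed point, or the origin of a listed thing).
The state is a dict: "clock": time; "joints": joint angles; "dq": joint speeds; "joint_efforts": joint torques, N m; "position": TCP position; "ee_rot": TCP orientation; "force": force on the tool from outside, world axes, zero at the start; "ft_torque": the same for the moment, N m; "width": opening from 0.0 (shut) to 1.0 (fully open).
Only numpy, scipy, OpenCV 4.12 (cv2) and the standard library are available. Lean on these libraries where they do the work, as an engineer would, in place of code of your own. Each camera call takes 0.05 s, during which the arm holds its last target. There are 200 camera calls.

### The job

Stack every closed black die box flat and squarely in one column on the ring's square middle platen as ballast. Then, under that load, tighten the four brass spoke nipples clockwise one after the other, starting at the index tab and going clockwise round the rim seen from above: two quarter turns for each tall nipple and one quarter turn for each short one, without overtightening any. Leave the column standing square, and the loupe, the lens, the tape and the tub where they are.

Things in the scene. Friction and masses are not known exactly. Their poses are not given: they have to be found in the camera images.
- ring: Fixed spoked ring, any yaw: round base plate 200 mm across, rim 12 mm high. Four brass spoke nipples stand on the rim 80 mm from the centre at the ring's +x, -y, -x, +y (clockwise from above). The index is a small tab with a short pin (22 mm high) that sticks out of the rim at +x, to 121 mm from the centre. Origin: centre of the underside; z up.
- platen (a point): Centre of the top of the square platen in the ring's middle: 62 x 62 mm, sides parallel to the ring's x and y axes, 20 mm above the worktop. Axes as the ring's.
- nipple_1_top (a point): Centre of the top of the spoke nipple beside the index tab: tall upright brass nipple, 12 x 12 mm square in section, 48 mm of it exposed from 18 mm (top of its round foot, 22 mm in diameter) to 66 mm above the worktop. Its x and y axes are normal to the four flats and turn with it.
- nipple_1 (a joint): Turn of that nipple in rad, positive clockwise seen from above (tightening); starts within 0.1 of 0; friction only (0.06 N m), it stays where it is left; a quarter turn is 1.571. Stops at -0.4 and 6.0.
- nipple_2_top (a point): Centre of the top of the spoke nipple next clockwise (seen from above) from the one at the index tab: short upright brass nipple, 12 x 12 mm square in section, 30 mm of it exposed from 18 mm (top of its round foot, 22 mm in diameter) to 48 mm above the worktop. Its x and y axes are normal to the four flats and turn with it.
- nipple_2 (a joint): Turn of that nipple in rad, positive clockwise seen from above (tightening); starts within 0.1 of 0; friction only (0.06 N m), it stays where it is left; a quarter turn is 1.571. Stops at -0.4 and 6.0.
- nipple_3_top (a point): Centre of the top of the spoke nipple opposite the index tab: short upright brass nipple, 12 x 12 mm square in section, 30 mm of it exposed from 18 mm (top of its round foot, 22 mm in diameter) to 48 mm above the worktop. Its x and y axes are normal to the four flats and turn with it.
- nipple_3 (a joint): Turn of that nipple in rad, positive clockwise seen from above (tightening); starts within 0.1 of 0; friction only (0.06 N m), it stays where it is left; a quarter turn is 1.571. Stops at -0.4 and 6.0.
- nipple_4_top (a point): Centre of the top of the spoke nipple last clockwise from the index tab, i.e. next anticlockwise from it: tall upright brass nipple, 12 x 12 mm square in section, 48 mm of it exposed from 18 mm (top of its round foot, 22 mm in diameter) to 66 mm above the worktop. Its x and y axes are normal to the four flats and turn with it.
- nipple_4 (a joint): Turn of that nipple in rad, positive clockwise seen from above (tightening); starts within 0.1 of 0; friction only (0.06 N m), it stays where it is left; a quarter turn is 1.571. Stops at -0.4 and 6.0.
- die_box_1: Closed flat black die box with a small printed label, 54 (x) x 53 (y) x 14 (z) mm, about 70 g, loose. Origin: centre of the underside, z up through the lid. Two to four such boxes are present; an absent one has no pose.
- die_box_2: Closed flat black die box with a small printed label, 54 (x) x 53 (y) x 14 (z) mm, about 70 g, loose. Origin: centre of the underside, z up through the lid. Two to four such boxes are present; an absent one has no pose.
- die_box_3: Closed flat black die box with a small printed label, 54 (x) x 53 (y) x 14 (z) mm, about 70 g, loose. Origin: centre of the underside, z up through the lid. Two to four such boxes are present; an absent one has no pose.
- die_box_4: Closed flat black die box with a small printed label, 54 (x) x 53 (y) x 14 (z) mm, about 70 g, loose. Origin: centre of the underside, z up through the lid. Two to four such boxes are present; an absent one has no pose.
- loupe: Bystander: black eye loupe, 37 mm in diameter, 40 mm high, loose. Origin: centre of its underside.
- spare_lens: Bystander: upright black lens, 38 mm in diameter, 58 mm high, loose. Origin: centre of its underside.
- tape_roll: Bystander: dark roll of tape, 58 mm in diameter, 19 mm high, loose. Origin: centre of its underside.
- swab_tub: Bystander: white tub with a blue lid, 60 mm in diameter, 62 mm high, loose. Origin: centre of its underside.
Mind the look-alikes: they are no part of the job. What is shaped like the die_box_1 but brown is not meant.

How it is judged:
By the outcome, as a careful person would: the job done as asked, in the order asked, and still so for the second after the job is handed in, with the robot touching nothing.
Of die_box_1, die_box_2, die_box_3, die_box_4 only 2 to 4 are there at a start; the rules pass over those that are not, and their reading is None.
At some moment in a run one of die_box_1, die_box_2, die_box_3, die_box_4 may be knocked a few centimetres aside while the robot is not near it.
Once in a run the grip may slacken for a moment while it holds something.
It also fails if it takes over 210 s, if anything falls off the work surface, if the arm or the gripper's body presses on something with over 40 N, if the wrist force passes 120 N, or if a joint passes its speed limit or range.

## Working session

There is one attempt and no reset: what is moved stays moved. The work goes in short steps, Python scripts to look and compute and a tool call to move; the robot and the scene stay as the last step left them, time stands still between calls to the robot, and variables do not carry over. Pictures are saved under pics/ and viewed, about 12 in all and at most 16, crops included, and the job is handed in when it is done.

Besides the shell and the picture viewer there is one more tool, called after "Call:" by a JSON object that holds its "method" and its "body", one argument or row to a line. arm_command: Moves the arm, as the interface text tells. Its arguments: {"type":"object","properties":{"motion":{"type":"array"},"newtons":{"type":"number"}},"required":["motion"]}

```bash
ls; mkdir -p pics; cat > h.py <<'E'
import numpy as np, cv2
from scipy.spatial.transform import Rotation as R
from cell import arm, get_image, search_frame, pinpoint
def cloud(im, T=None):
    z=im["range_z"]; K=np.array(im["K"]); v,u=np.mgrid[:z.shape[0],:z.shape[1]]
    P=np.stack([(u-K[0,2])/K[0,0]*z,(v-K[1,2])/K[1,1]*z,z],-1)
    if T is None: return P@np.array(im["rotation"]).T+np.array(im["origin"])
    return P@T[:3,:3].T+T[:3,3]
def wristT(s,im):
    T=np.eye(4);T[:3,:3]=R.from_rotvec(s["ee_rot"]).as_matrix();T[:3,3]=s["position"]
    return T@np.array(im["tool_from_camera"])
def save(im,n): cv2.imwrite(f"pics/{n}.png",im["frame"][...,::-1])
E
python3 - <<'E'
from h import *
s=arm.observe();print(s); print(R.from_rotvec(s["ee_rot"]).as_matrix().round(3))
for c in("top","scene"):
    im=get_image(c);save(im,c+"0");print(c,im["K"],np.round(im["origin"],3),np.round(im["rotation"],3))
    for t in("ring","platen","nipple_1_top","nipple_2_top","nipple_3_top","nipple_4_top","die_box_1","loupe","spare_lens","tape_roll","swab_tub"):
        print(t,[(round(d["p"],2),np.round(d["point"],3).tolist()) for d in pinpoint(c,t)][:6])
E
```

```text
pics
{'clock': 0.0, 'joints': array([-1.38559771,  0.43523956,  0.02498598,  1.5740949 , -0.01162058,
        1.13400177, -0.07503982]), 'dq': array([ 0.00261854, -0.00027029, -0.0017139 , -0.00064143,  0.00142771,
       -0.00070378,  0.00051683]), 'joint_efforts': array([-6.82070113e-04, -6.67871475e+01,  9.84861664e-01, -3.14440727e+01,
       -6.03369623e-02,  4.36184846e-02,  1.79724375e-04]), 'position': array([0.17736927, 0.59906366, 0.40393544]), 'ee_rot': array([-0.99565502,  1.33295099,  0.99389468]), 'force': array([-0.34213491,  0.15631161, -0.03004107]), 'ft_torque': array([ 0.0378181 ,  0.01235196, -0.00185407]), 'width': 1.0023591533258476}
[[-0.    -0.959  0.284]
 [-0.002  0.284  0.959]
 [-1.    -0.    -0.002]]
top [[480.25585691   0.         276.24874734]
 [  0.         480.25585691 207.44627073]
 [  0.           0.           1.        ]] [0.494 0.101 1.316] [-2.196  2.19  -0.066]
ring [(0.98, [0.477, 0.351, -0.002]), (0.74, [0.476, 0.352, 0.026])]
platen [(0.61, [0.479, 0.35, 0.021])]
nipple_1_top [(0.5, [0.472, 0.429, 0.068])]
nipple_2_top [(0.39, [0.557, 0.357, 0.
[... 551 characters left out ...]
     ]] [ 0.155 -0.558  0.584] [-2.106  0.594 -0.334]
ring [(0.85, [0.473, 0.348, -0.002])]
platen [(0.87, [0.478, 0.355, 0.021]), (0.51, [0.369, 0.036, 0.001])]
nipple_1_top [(0.63, [0.466, 0.433, 0.067]), (0.42, [0.392, 0.151, 0.002])]
nipple_2_top [(0.45, [0.553, 0.362, 0.048])]
nipple_3_top [(0.65, [0.486, 0.272, 0.049]), (0.62, [0.396, 0.346, 0.063])]
nipple_4_top [(0.63, [0.393, 0.347, 0.062])]
die_box_1 [(0.92, [0.392, 0.147, -0.001]), (0.8, [0.649, -0.213, 0.003]), (0.71, [0.578, 0.014, -0.001]), (0.64, [0.577, 0.142, 0.001])]
loupe [(0.83, [0.411, -0.009, 0.001])]
spare_lens [(0.64, [0.37, 0.036, 0.001])]
tape_roll [(0.68, [0.77, -0.02, 0.0])]
swab_tub [(0.62, [0.752, -0.156, 0.0])]
```

View top.

View pics/top0.png

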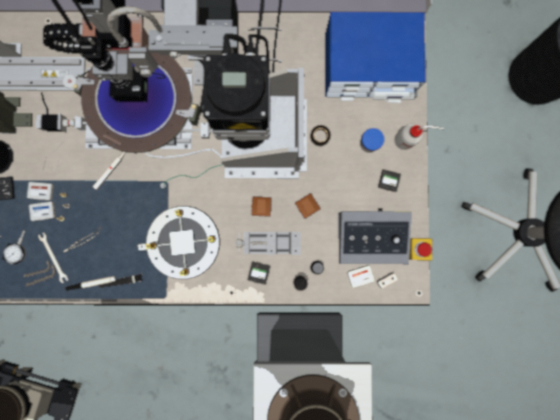

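```bash
sed -i 's/P@np.array(im\["rotation"\]).T/P@R.from_rotvec(im["rotation"]).as_matrix().T/' h.py
cat >> h.py <<'E'
def blobs(im,P,m,lo=200):
    n,L,st,c=cv2.connectedComponentsWithStats(m.astype(np.uint8))
    for i in range(1,n):
        if st[i,4]<lo: continue
        q=P[L==i]; q=q[np.isfinite(q).all(1)]
        r=cv2.minAreaRect(q[:,:2].astype(np.float32)*1000)
        print("px",c[i].round(),"n",st[i,4],"z",np.median(q[:,2]).round(4),"mean",q.mean(0).round(4),"rect",np.round(r[0],1),np.round(r[1],1),round(r[2],1),"rgb",im["frame"][L==i].mean(0).round())
E
python3 - <<'E'
from h import *
im=get_image("top");P=cloud(im)
z=P[...,2];print(np.median(z))
print("boxes");blobs(im,P,(z>.009)&(z<.018)&(im["range_z"]>0),150)
print("tall");blobs(im,P,(z>.025)&(z<.08)&(im["range_z"]>0),40)
print("platen");blobs(im,P,(z>.0165)&(z<.024)&(im["range_z"]>0),100)
E
```

```text
-0.001322362746439154
boxes
px [198.  71.] n 233 z 0.0121 mean [0.9472 0.3143 0.0125] rect [947.6 316.5] [78.3 35.1] 5.0 rgb [151. 152. 153.]
px [40. 71.] n 787 z 0.0113 mean [0.9449 0.7513 0.0118] rect [944.1 745.8] [ 48.8 233.7] 2.2 rgb [169. 172. 173.]
px [ 21. 120.] n 201 z 0.0113 mean [0.8075 0.7999 0.0118] rect [800.8 799.1] [57.3 58.5] 85.2 rgb [85. 87. 77.]
px [107. 172.] n 153 z 0.0128 mean [0.6651 0.5586 0.0128] rect [664.2 558.7] [ 13.6 107.5] 52.4 rgb [207. 203. 197.]
px [267. 172.] n 389 z 0.011 mean [0.6669 0.1232 0.0114] rect [668.2 124.9] [ 46.5 224. ] 7.7 rgb [197. 201. 205.]
px [390. 180.] n 330 z 0.0135 mean [ 0.645  -0.2112  0.0135] rect [ 644.4 -211.1] [52.3 53.2] 76.6 rgb [118. 122. 116.]
px [ 40. 191.] n 233 z 0.0159 mean [0.613  0.7386 0.0156] rect [612.7 740.6] [64.1 45.5] 86.2 rgb [182. 179. 179.]
px [308. 205.] n 331 z 0.0136 mean [0.5749 0.0125 0.0136] rect [574.8  12.8] [52.2 52.6] 31.2 rgb [142.  96.  65.]
px [261. 206.] n 321 z 0.0136 mean [0.573  0.1387 0.0136] rect [572.2 137.9] [51.8 52. ] 89.4 rgb [143.  96.  64.]
px [ 42. 211.] n 244 z 0.0159 mean 
[... 3527 characters left out ...]
6. 157. 159.]
px [35. 83.] n 326 z 0.0209 mean [0.9094 0.7602 0.0208] rect [915.1 757.7] [198.1  33.2] 87.9 rgb [160. 161. 163.]
px [320. 134.] n 146 z 0.019 mean [ 0.7688 -0.0211  0.0193] rect [767.4 -22.6] [52.3 55.3] 89.6 rgb [91. 83. 72.]
px [ 39. 191.] n 254 z 0.0184 mean [0.6129 0.7396 0.0188] rect [612.2 740. ] [62.8 44.6] 85.8 rgb [187. 184. 184.]
px [ 41. 210.] n 248 z 0.0186 mean [0.5589 0.7324 0.0188] rect [558.4 732.6] [44.2 62.8] 8.6 rgb [179. 185. 192.]
px [182. 242.] n 443 z 0.0199 mean [0.4747 0.3511 0.02  ] rect [475.8 351.1] [63.5 61.8] 6.0 rgb [224. 227. 229.]
px [ 13. 253.] n 301 z 0.0202 mean [0.4433 0.8026 0.0203] rect [443.3 803. ] [55.5 53.7] 70.1 rgb [156. 160. 163.]
```

View pics/scene0.png

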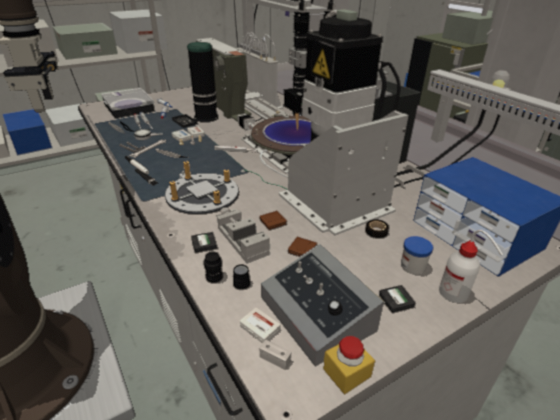

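```bash
python3 - <<'E'
from h import *
im=get_image("scene");P=cloud(im);z=P[...,2]
x,y=P[...,0],P[...,1]
near=(np.hypot(x-.475,y-.351)<.14)
print("boxes");blobs(im,P,(z>.010)&(z<.018)&(x>.3)&(x<.8)&(abs(y)<.3)&~near,150)
print("platen");blobs(im,P,(z>.0165)&(z<.024)&near,100)
print("nip");blobs(im,P,(z>.03)&(z<.08)&near,20)
im=get_image("top");P=cloud(im);z=P[...,2]
near=(np.hypot(P[...,0]-.475,P[...,1]-.351)<.14)
print("nipT");blobs(im,P,(z>.03)&(z<.08)&near,8)
E
```

```text
boxes
px [304. 205.] n 235 z 0.0116 mean [0.6734 0.1492 0.0125] rect [667.9 150.8] [173.3  33.6] 89.4 rgb [138. 134. 126.]
px [273. 219.] n 279 z 0.0138 mean [0.5723 0.1365 0.0136] rect [573.3 138.3] [54.9 52.7] 85.2 rgb [96. 59. 38.]
px [348. 221.] n 215 z 0.0121 mean [0.7284 0.0341 0.0128] rect [728.5  33.1] [ 39.3 140.6] 79.8 rgb [132. 128. 120.]
px [378. 228.] n 178 z 0.0163 mean [ 0.7683 -0.0264  0.0154] rect [770.1 -23.7] [57.6 54. ] 8.7 rgb [57. 49. 39.]
px [240. 245.] n 197 z 0.0147 mean [0.457  0.0863 0.0143] rect [474.5 106.7] [ 61.2 147.6] 0.3 rgb [116. 111. 103.]
px [204. 240.] n 351 z 0.0137 mean [0.3928 0.1425 0.0136] rect [393.4 144.3] [53.3 52.6] 76.2 rgb [91. 90. 83.]
px [302. 245.] n 324 z 0.0138 mean [0.5748 0.0128 0.0137] rect [576.   11.9] [54.9 51.3] 32.5 rgb [100.  63.  42.]
px [397. 297.] n 566 z 0.0136 mean [ 0.6442 -0.2129  0.0135] rect [ 645.6 -212.2] [53.8 54.9] 76.6 rgb [87. 87. 80.]
px [294. 335.] n 192 z 0.0139 mean [ 0.4222 -0.1823  0.014 ] rect [ 421.5 -161. ] [ 18.8 181.6] 5.2 rgb [72. 68. 65.]
px [260. 324.] n 725 z 0.0155 mean [ 0.3841 -0.1333  0.0
[... 395 characters left out ...]
 [117.  91.  57.]
px [173. 188.] n 84 z 0.0502 mean [0.3958 0.3387 0.0502] rect [397.1 340.9] [13.4 15.9] 4.9 rgb [116.  91.  59.]
px [216. 194.] n 44 z 0.0422 mean [0.4843 0.269  0.0417] rect [484.2 270.2] [12. 13.] 15.2 rgb [112.  87.  53.]
nipT
px [177. 212.] n 27 z 0.0471 mean [0.5541 0.359  0.0462] rect [554.3 359.7] [10.8 11.5] 3.0 rgb [177. 163. 106.]
px [210. 239.] n 23 z 0.0472 mean [0.4839 0.2718 0.0468] rect [483.5 271.6] [10.5 12.1] 0.2 rgb [183. 175. 112.]
px [149. 246.] n 36 z 0.0637 mean [0.4657 0.4287 0.0581] rect [465.5 430.6] [11.6 12.6] 11.9 rgb [162. 148.  98.]
px [183. 273.] n 36 z 0.0631 mean [0.396  0.3402 0.0582] rect [395.5 341.8] [12.  12.8] 9.3 rgb [165. 156. 106.]
```

```bash
cat >> h.py <<'E'
def tgt(x,y,z,yaw,s=None):
    "shift (mm, present tool axes), then turn (deg) to reach TCP xyz, tool down, jaw axis (tool z) at yaw deg"
    s=s or arm.observe(); M=R.from_rotvec(s["ee_rot"])
    c,n=np.cos(np.radians(yaw)),np.sin(np.radians(yaw))
    X=np.array([0,0,-1.]);Z=np.array([c,n,0]);Y=np.cross(Z,X)
    G=R.from_matrix(np.stack([X,Y,Z],1))
    sh=M.inv().apply(np.array([x,y,z])-s["position"])*1000
    Zc=M.as_matrix()[:,2]
    print("t",round(float(s["clock"]),2),"pos",s["position"].round(4),"yaw",np.degrees(np.arctan2(Zc[1],Zc[0])).round(2),"w",round(float(s["width"])*92,1),"F",s["force"].round(1),"q7",s["joints"][6].round(2))
    print("shift",sh.round(1),"turn",np.degrees((M.inv()*G).as_rotvec()).round(2))
E
python3 -c "
from h import *
tgt(.393,.1445,.28,77)"
```

```text
t 1.35 pos [0.1774 0.5993 0.4047] yaw 73.5 w 91.9 F [ 0.4 -0.1 -0.3] q7 -0.08
shift [ 124.7 -335.8 -374.9] turn [-3.5  0.   0. ]
```

Call:
{"method": "arm_command", "body": {
  "motion": [
    [91.8, 0, -33.6, -37.5, -0.7, 0, 0],
    [91.8, 0, -33.6, -37.5, -0.7, 0, 0],
    [91.8, 0, -33.6, -37.5, -0.7, 0, 0],
    [91.8, 0, -33.6, -37.5, -0.7, 0, 0],
    [91.8, 0, -33.6, -37.5, -0.7, 0, 0]
  ]
}}

```text
clock: 1.98
position: [0.2914, 0.373, 0.405]
ee_rot: [-1.041, 1.307, 1.041]
force: [-0.1, -0.0, -0.1]
width: 1.003
```

Call:
{"method": "arm_command", "body": {
  "motion": [
    [91.8, 20, -33.6, -37.5, 0, 0, 0],
    [91.8, 20, -33.6, -37.5, 0, 0, 0],
    [91.8, 25, -33.6, -37.5, 0, 0, 0],
    [91.8, 30, -33.6, -37.5, 0, 0, 0],
    [91.8, 30, -33.6, -37.5, 0, 0, 0]
  ]
}}

```text
clock: 2.6
position: [0.4131, 0.1529, 0.2793]
ee_rot: [-1.041, 1.306, 1.04]
force: [0.5, 1.1, -0.6]
width: 1.002
```

Call:
{"method": "arm_command", "body": {
  "motion": [
    [91.8, 0, 0, 0, 0, 0, 0],
    [91.8, 0, 0, 0, 0, 0, 0]
  ]
}}

```text
clock: 2.85
position: [0.4124, 0.1544, 0.2799]
ee_rot: [-1.04, 1.308, 1.04]
force: [-0.3, 0.2, 0.4]
width: 1.001
```

```bash
python3 - <<'E'
from h import *
s=arm.observe();im=get_image("wrist");P=cloud(im,wristT(s,im));z=P[...,2]
blobs(im,P,(z>.009)&(z<.018)&(abs(P[...,0]-.393)<.06)&(abs(P[...,1]-.145)<.06),300)
tgt(.393,.1445,.28,77)
tgt(.393,.1445,.181,77)
E
```

```text
px [259. 191.] n 4817 z 0.0142 mean [0.3919 0.1468 0.0142] rect [392.6 146.5] [52.3 53.6] 76.3 rgb [80. 83. 79.]
px [261. 261.] n 1142 z 0.0156 mean [0.4467 0.1353 0.0147] rect [448.6 134.9] [99.7  8.8] 89.9 rgb [111. 111. 110.]
t 2.9 pos [0.4123 0.1551 0.2802] yaw 77.07 w 92.0 F [-0.1  0.2 -0.5] q7 0.97
shift [  0.2  16.4 -14.6] turn [0.07 0.06 0.02]
t 2.9 pos [0.4123 0.1551 0.2802] yaw 77.07 w 92.0 F [-0.1  0.2 -0.5] q7 0.97
shift [ 99.2  16.4 -14.7] turn [0.07 0.06 0.02]
```

Call:
{"method": "arm_command", "body": {
  "motion": [
    [91.8, 0, 16.2, -13.5, 0.7, 0, 0],
    [91.8, 40, 0, 0, 0, 0, 0],
    [91.8, 40, 0, 0, 0, 0, 0],
    [91.8, 19, 0, 0, 0, 0, 0],
    [91.8, 0, 0, 0, 0, 0, 0]
  ],
  "newtons": 20
}}

```text
clock: 3.52
position: [0.3931, 0.1458, 0.1804]
ee_rot: [-1.033, 1.313, 1.034]
force: [-0.8, -0.9, -0.2]
width: 0.999
```

Call:
{"method": "arm_command", "body": {
  "motion": [
    [45, 0, 0, 0, 0, 0, 0],
    [45, 0, 0, 0, 0, 0, 0],
    [45, 0, 0, 0, 0, 0, 0],
    [45, 0, 0, 0, 0, 0, 0],
    [45, 0, 0, 0, 0, 0, 0]
  ],
  "newtons": 20
}}

```text
clock: 4.15
position: [0.3936, 0.1446, 0.181]
ee_rot: [-1.031, 1.312, 1.031]
force: [0.3, 0.1, 5.5]
width: 0.572
```

```bash
python3 -c "
from h import *
tgt(.475,.3508,.28,96.4)"
```

```text
t 4.15 pos [0.3936 0.1446 0.181 ] yaw 76.31 w 52.6 F [0.3 0.1 5.5] q7 1.03
shift [-98.9 -30.3 219.6] turn [-2.009e+01  2.000e-02  2.000e-02]
```

Call:
{"method": "arm_command", "body": {
  "motion": [
    [45, -50, 0, 0, 0, 0, 0],
    [45, -49, 0, 0, 0, 0, 0],
    [45, 0, -7.6, 54.9, 0, 0, 0],
    [45, 0, -7.6, 54.9, 0, 0, 0],
    [45, 0, -7.6, 54.9, 0, 0, 0]
  ],
  "newtons": 30
}}

```text
clock: 4.78
position: [0.455, 0.3006, 0.28]
ee_rot: [-1.031, 1.313, 1.031]
force: [0.4, 0.3, -1.1]
width: 0.571
```

Call:
{"method": "arm_command", "body": {
  "motion": [
    [45, 0, -7.5, 54.9, 0, 0, 0],
    [45, 0, 0, 0, -10, 0, 0],
    [45, 0, 0, 0, -10, 0, 0],
    [45, 0, 0, 0, 0, 0, 0],
    [45, 0, 0, 0, 0, 0, 0]
  ]
}}

```text
clock: 5.4
position: [0.4749, 0.3505, 0.2796]
ee_rot: [-1.287, 1.158, 1.287]
force: [0.4, 0.1, -0.5]
width: 0.569
```

```bash
python3 - <<'E'
from h import *
s=arm.observe();im=get_image("wrist");P=cloud(im,wristT(s,im));z=P[...,2];save(im,"w1")
zt=s["position"][2]-.178
n=(abs(P[...,0]-.475)<.07)&(abs(P[...,1]-.351)<.07)
print(zt);blobs(im,P,n&(z>zt+.005)&(z<zt+.025),300)
print("platen");blobs(im,P,n&(z>.0165)&(z<.024),200)
tgt(.475,.3508,.28,96.4)
tgt(.475,.3508,.203,96.4)
E
```

```text
0.1016391834473806
px [275. 252.] n 8987 z 0.1128 mean [0.463  0.3495 0.1135] rect [463.3 349.5] [33.8 86.5] 5.6 rgb [82. 82. 78.]
px [275. 318.] n 401 z 0.1124 mean [0.4985 0.3532 0.1125] rect [498.4 353.3] [ 3.7 51. ] 6.4 rgb [58. 58. 56.]
platen
px [278. 195.] n 3148 z 0.0201 mean [0.4576 0.3508 0.0201] rect [458.1 350.8] [27.3 62. ] 6.1 rgb [168. 170. 166.]
t 5.45 pos [0.4749 0.3505 0.2797] yaw 96.1 w 52.4 F [ 0.4  0.1 -1.1] q7 1.02
shift [-0.3 -0.1  0.3] turn [-0.3  -0.01 -0.01]
t 5.45 pos [0.4749 0.3505 0.2797] yaw 96.1 w 52.4 F [ 0.4  0.1 -1.1] q7 1.02
shift [76.7 -0.1  0.3] turn [-0.3  -0.01 -0.01]
```

View pics/w1.png

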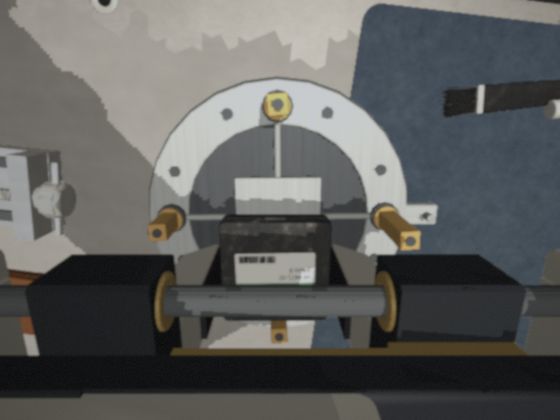

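Call:
{"method": "arm_command", "body": {
  "motion": [
    [45, 0, -1.4, 1, -0.3, 0, 0],
    [45, 40, 0, 0, 0, 0, 0],
    [45, 30, 0, 0, 0, 0, 0],
    [45, 5, 0, 0, 0, 0, 0],
    [45, 2.5, 0, 0, 0, 0, 0]
  ]
}}

```text
clock: 6.08
position: [0.4765, 0.3521, 0.2028]
ee_rot: [-1.293, 1.152, 1.293]
force: [1.0, -0.1, -0.9]
width: 0.573
```

Call:
{"method": "arm_command", "body": {
  "motion": [
    [45, 0.7, 0, 0, 0, 0, 0],
    [45, 0, 0, 0, 0, 0, 0]
  ]
}}

```text
clock: 6.32
position: [0.4765, 0.3522, 0.2025]
ee_rot: [-1.293, 1.151, 1.293]
force: [-0.7, -0.3, -0.7]
width: 0.568
```

```bash
python3 - <<'E'
from h import *
tgt(.475,.3508,.201,96.4)
im=get_image("scene");P=cloud(im);z=P[...,2]
n=(abs(P[...,0]-.475)<.06)&(abs(P[...,1]-.351)<.06)
blobs(im,P,n&(z>.028)&(z<.045),50)
print("platen");blobs(im,P,n&(z>.0165)&(z<.024),30)
save(im,"s1")
E
```

```text
t 6.33 pos [0.4765 0.3522 0.2025] yaw 96.6 w 52.3 F [-0.7 -0.3 -0.7] q7 1.04
shift [ 1.5  1.7 -1.2] turn [0.2  0.06 0.08]
px [199. 184.] n 211 z 0.0354 mean [0.468  0.3469 0.0358] rect [473.2 348. ] [66.5 72.8] 54.6 rgb [69. 67. 62.]
platen
px [201. 192.] n 101 z 0.0198 mean [0.466  0.3339 0.0198] rect [464.9 335.6] [46.8 84.1] 52.7 rgb [120. 118. 113.]
```

Call:
{"method": "arm_command", "body": {
  "motion": [
    [45, 0.8, 0, 0, 0, 0, 0],
    [45, 0.7, 0, 0, 0, 0, 0],
    [45, 0, 0, 0, 0, 0, 0]
  ]
}}

```text
clock: 6.75
position: [0.4763, 0.352, 0.201]
ee_rot: [-1.293, 1.152, 1.293]
force: [-2.8, -2.2, 9.4]
width: 0.568
```

Call:
{"method": "arm_command", "body": {
  "motion": [
    [62, 0, 0, 0, 0, 0, 0],
    [62, 0, 0, 0, 0, 0, 0],
    [62, 0, 0, 0, 0, 0, 0],
    [68, -10, 0, 0, 0, 0, 0],
    [68, -30, 0, 0, 0, 0, 0]
  ]
}}

```text
clock: 7.38
position: [0.4758, 0.3515, 0.2397]
ee_rot: [-1.294, 1.155, 1.295]
force: [0.9, -0.1, 0.1]
width: 0.743
```

Call:
{"method": "arm_command", "body": {
  "motion": [
    [91.8, -50, 0, 0, 0, 0, 0],
    [91.8, -10, 40, 0, 0, 0, 0],
    [91.8, 0, 40, 0, 0, 0, 0],
    [91.8, 0, 0, 0, 0, 0, 0]
  ]
}}

```text
clock: 7.88
position: [0.3941, 0.3428, 0.3008]
ee_rot: [-1.295, 1.152, 1.297]
force: [1.1, -0.2, -1.1]
width: 0.997
```

```bash
cat >> h.py <<'E'
def corner(Q,lab):
    r=cv2.minAreaRect((Q[:,:2]*1000).astype(np.float32)); print(lab,"n",len(Q),"z",np.median(Q[:,2]).round(4),"c",np.round(r[0],1),np.round(r[1],1),round(r[2],1))
def col(h,dz=.004):
    n0=lambda P:(abs(P[...,0]-.475)<.05)&(abs(P[...,1]-.351)<.05)
    s=arm.observe()
    for c in("wrist","top","scene"):
        im=get_image(c);P=cloud(im,wristT(s,im) if c=="wrist" else None);z=P[...,2]
        if c=="wrist": save(im,"w_%.0f"%(s["clock"]*100))
        Q=P[n0(P)&(abs(z-h)<dz)]
        if len(Q)>20: corner(Q,c+" box")
        Q=P[n0(P)&(abs(z-.02)<.003)]
        if len(Q)>20: corner(Q,c+" platen")
E
python3 - <<'E'
from h import *
col(.034)
tgt(.475,.351,.3,96.4)
for c in("top","scene"):
    get_image(c);print([(round(d["p"],2),np.round(d["point"],3).tolist()) for d in pinpoint(c,"die_box_1")])
E
```

```text
wrist box n 1589 z 0.0339 c [475.2 352.3] [54.5 51.7] 6.4
wrist platen n 842 z 0.02 c [475.2 352.8] [62.7 62.2] 6.4
top box n 334 z 0.0336 c [474.4 350.7] [52.2 52.9] 5.4
top platen n 100 z 0.0198 c [483.3 345.6] [76.9 73.8] 5.9
scene box n 211 z 0.0337 c [475.7 349.8] [55.  53.8] 8.2
scene platen n 95 z 0.0196 c [464.4 334.5] [46.7 84.5] 53.3
t 8.03 pos [0.3975 0.3428 0.3006] yaw 96.59 w 92.3 F [1.  1.  0.1] q7 0.93
shift [  0.7 -77.9  -0.7] turn [0.19 0.03 0.07]
[(0.96, [0.479, 0.354, 0.022]), (0.95, [0.648, -0.21, 0.001]), (0.85, [0.579, 0.016, -0.002]), (0.8, [0.575, 0.141, 0.0])]
[(0.89, [0.577, 0.142, 0.005]), (0.72, [0.474, 0.354, 0.023]), (0.68, [0.581, 0.014, -0.002]), (0.58, [0.649, -0.212, 0.006])]
```

```bash
python3 -c "
from h import *
tgt(.45,.0,.3,96.4)
tgt(.645,-.2118,.3,96.4)"
```

```text
t 8.22 pos [0.3976 0.3426 0.2999] yaw 96.54 w 91.9 F [ 0.2 -0.1 -0.4] q7 0.93
shift [  -0.   -13.  -346.4] turn [ 0.14 -0.01  0.02]
t 8.22 pos [0.3976 0.3426 0.2999] yaw 96.54 w 91.9 F [ 0.2 -0.1 -0.4] q7 0.93
shift [ 1.000e-01 -1.826e+02 -5.790e+02] turn [ 0.14 -0.01  0.02]
```

Call:
{"method": "arm_command", "body": {
  "motion": [
    [91.8, 0, -1.9, -49.5, 0, 0, 0],
    [91.8, 0, -1.9, -49.5, 0, 0, 0],
    [91.8, 0, -1.9, -49.5, 0, 0, 0],
    [91.8, 0, -1.9, -49.5, 0, 0, 0],
    [91.8, 0, -1.9, -49.5, 0, 0, 0]
  ]
}}

```text
clock: 8.85
position: [0.4352, 0.0962, 0.3001]
ee_rot: [-1.294, 1.152, 1.293]
force: [0.5, -0.2, -0.1]
width: 0.998
```

Call:
{"method": "arm_command", "body": {
  "motion": [
    [91.8, 0, -1.9, -49.5, 0, 0, 0],
    [91.8, 0, -1.9, -49.5, 0, 0, 0],
    [91.8, 0, -34, -46.5, 0, 0, 0],
    [91.8, 0, -34, -46.5, 0, 0, 0],
    [91.8, 0, -34, -46.5, 0, 0, 0]
  ]
}}

```text
clock: 9.48
position: [0.5686, -0.1288, 0.2999]
ee_rot: [-1.293, 1.153, 1.293]
force: [2.0, 0.8, 0.3]
width: 1.002
```

Call:
{"method": "arm_command", "body": {
  "motion": [
    [91.8, 0, -34, -46.5, 0, 0, 0],
    [91.8, 0, -19, -46.5, 0, 0, 0],
    [91.8, 0, 0, 0, 9.9, 0, 0],
    [91.8, 0, 0, 0, 9.9, 0, 0],
    [91.8, 0, 0, 0, 0, 0, 0]
  ]
}}

```text
clock: 10.1
position: [0.6307, -0.2134, 0.2995]
ee_rot: [-1.038, 1.31, 1.039]
force: [0.6, 0.2, -0.5]
width: 1.0
```

```bash
python3 - <<'E'
from h import *
s=arm.observe();im=get_image("wrist");P=cloud(im,wristT(s,im));z=P[...,2]
blobs(im,P,(z>.009)&(z<.018)&(abs(P[...,0]-.645)<.1)&(abs(P[...,1]+.211)<.1),300)
im=get_image("top");P=cloud(im);z=P[...,2]
blobs(im,P,(z>.009)&(z<.018)&(abs(P[...,0]-.645)<.1)&(abs(P[...,1]+.211)<.1),100)
tgt(.645,-.2118,.3,76.6)
E
```

```text
px [283. 222.] n 3861 z 0.0142 mean [ 0.644  -0.2101  0.0141] rect [ 645.  -210.2] [51.9 53.6] 75.6 rgb [61. 63. 58.]
px [261. 326.] n 300 z 0.0135 mean [ 0.735  -0.2507  0.0135] rect [ 737.3 -254. ] [48.1 14. ] 89.4 rgb [90. 90. 86.]
t 10.2 pos [ 0.6306 -0.2132  0.2998] yaw 77.04 w 91.9 F [-0.1  0.7  0.6] q7 1.79
shift [ -0.2 -13.7   4.5] turn [ 0.44 -0.02 -0.02]
```

Call:
{"method": "arm_command", "body": {
  "motion": [
    [91.8, 0, -13.7, 5, 0.9, 0, 0],
    [91.8, 45, 0, 0, 0, 0, 0],
    [91.8, 45, 0, 0, 0, 0, 0],
    [91.8, 28.8, 0, 0, 0, 0, 0],
    [91.8, 0, 0, 0, 0, 0, 0]
  ],
  "newtons": 20
}}

```text
clock: 10.82
position: [0.6461, -0.2111, 0.1803]
ee_rot: [-1.027, 1.315, 1.028]
force: [0.0, -0.7, 0.7]
width: 0.999
```

Call:
{"method": "arm_command", "body": {
  "motion": [
    [45, 0, 0, 0, 0, 0, 0],
    [45, 0, 0, 0, 0, 0, 0],
    [45, 0, 0, 0, 0, 0, 0],
    [45, 0, 0, 0, 0, 0, 0],
    [45, 0, 0, 0, 0, 0, 0]
  ],
  "newtons": 20
}}

```text
clock: 11.45
position: [0.6451, -0.2113, 0.1813]
ee_rot: [-1.026, 1.315, 1.026]
force: [-0.2, 0.2, 0.6]
width: 0.568
```

Call:
{"method": "arm_command", "body": {
  "motion": [
    [45, -40, 0, 0, 0, 0, 0],
    [45, -60, 0, 0, 0, 0, 0],
    [45, -20, 0, 0, 0, 0, 0],
    [45, 0, 0, 0, 0, 0, 0]
  ],
  "newtons": 30
}}

```text
clock: 11.95
position: [0.6453, -0.2115, 0.3027]
ee_rot: [-1.028, 1.314, 1.024]
force: [-0.1, 0.4, -1.2]
width: 0.572
```

```bash
python3 -c "
from h import *
tgt(.45,.0,.3,96.4)
tgt(.4763,.351,.3,96.4)"
```

```text
t 11.95 pos [ 0.6453 -0.2115  0.3027] yaw 75.91 w 52.6 F [-0.1  0.4 -1.2] q7 1.77
shift [  2.  241.  157.6] turn [-2.049e+01 -2.000e-02  1.700e-01]
t 11.95 pos [ 0.6453 -0.2115  0.3027] yaw 75.91 w 52.6 F [-0.1  0.4 -1.2] q7 1.77
shift [  1.9 300.9 504.4] turn [-2.049e+01 -2.000e-02  1.700e-01]
```

Call:
{"method": "arm_command", "body": {
  "motion": [
    [45, 0, 40.2, 26.3, 0, 0, 0],
    [45, 0, 40.2, 26.3, 0, 0, 0],
    [45, 0, 40.2, 26.3, 0, 0, 0],
    [45, 0, 40.2, 26.3, 0, 0, 0],
    [45, 0, 40.2, 26.3, 0, 0, 0]
  ]
}}

```text
clock: 12.58
position: [0.4801, -0.0336, 0.2994]
ee_rot: [-1.025, 1.318, 1.028]
force: [-0.2, 0.8, -0.4]
width: 0.572
```

Call:
{"method": "arm_command", "body": {
  "motion": [
    [45, 0, 40.2, 26.3, 0, 0, 0],
    [45, 0, 8.5, 49.5, 0, 0, 0],
    [45, 0, 8.5, 49.5, 0, 0, 0],
    [45, 0, 8.5, 49.5, 0, 0, 0],
    [45, 0, 8.5, 49.5, 0, 0, 0]
  ]
}}

```text
clock: 13.2
position: [0.4639, 0.2022, 0.2995]
ee_rot: [-1.026, 1.318, 1.027]
force: [1.1, -0.5, -0.3]
width: 0.567
```

Call:
{"method": "arm_command", "body": {
  "motion": [
    [45, 0, 8.5, 49.5, 0, 0, 0],
    [45, 0, 8.5, 49.5, 0, 0, 0],
    [45, 0, 8.5, 49.5, -10.2, 0, 0],
    [45, 0, 0, 0, -10.2, 0, 0],
    [45, 0, 0, 0, 0, 0, 0]
  ]
}}

```text
clock: 13.82
position: [0.4755, 0.3508, 0.2991]
ee_rot: [-1.29, 1.159, 1.291]
force: [1.4, -0.4, -0.9]
width: 0.571
```

```bash
python3 - <<'E'
from h import *
s=arm.observe();im=get_image("wrist");P=cloud(im,wristT(s,im));z=P[...,2];save(im,"w2")
zt=s["position"][2]-.178
n=(abs(P[...,0]-.475)<.07)&(abs(P[...,1]-.351)<.07)
print(zt);blobs(im,P,n&(z>zt+.003)&(z<zt+.025),100)
print("col");blobs(im,P,n&(z>.030)&(z<.038),200)
tgt(.476,.3512,.24,96.4)
E
```

```text
0.12111964953264004
px [276. 253.] n 8827 z 0.1321 mean [0.4636 0.3495 0.1327] rect [464.4 349.5] [32.6 85.9] 6.3 rgb [83. 82. 78.]
px [275. 319.] n 609 z 0.1317 mean [0.4993 0.3533 0.1317] rect [499.2 353.5] [ 4.7 51.2] 6.2 rgb [54. 53. 51.]
col
px [278. 199.] n 2435 z 0.0341 mean [0.4619 0.3507 0.0341] rect [461.8 350.8] [27.1 52.2] 6.0 rgb [93. 92. 88.]
t 13.88 pos [0.4758 0.3502 0.2995] yaw 96.06 w 52.2 F [ 0.9 -0.1 -1. ] q7 1.05
shift [59.5 -0.5  1.1] turn [-0.34 -0.1  -0.15]
```

View pics/w2.png

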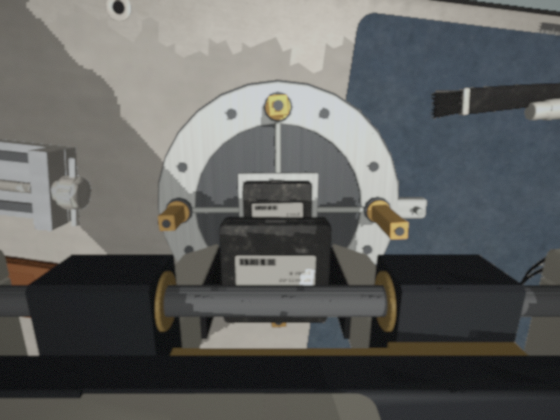

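Call:
{"method": "arm_command", "body": {
  "motion": [
    [45, 0, -0.5, 1.3, -0.3, 0, 0],
    [45, 45, 0, 0, 0, 0, 0],
    [45, 30, 0, 0, 0, 0, 0],
    [45, 6, 0, 0, 0, 0, 0],
    [45, 1, 0, 0, 0, 0, 0]
  ]
}}

```text
clock: 14.5
position: [0.4768, 0.3522, 0.2197]
ee_rot: [-1.293, 1.153, 1.292]
force: [-0.1, -0.2, 0.4]
width: 0.568
```

Call:
{"method": "arm_command", "body": {
  "motion": [
    [45, 0.8, 0, 0, 0, 0, 0],
    [45, 0.7, 0, 0, 0, 0, 0],
    [45, 0, 0, 0, 0, 0, 0]
  ]
}}

```text
clock: 14.88
position: [0.4766, 0.3524, 0.2183]
ee_rot: [-1.293, 1.152, 1.293]
force: [-0.8, 0.4, -1.5]
width: 0.569
```

Call:
{"method": "arm_command", "body": {
  "motion": [
    [45, 0.8, 0.5, 0, 0, 0, 0],
    [45, 0.8, 0, 0, 0, 0, 0],
    [45, 0.7, 0, 0, 0, 0, 0],
    [45, 0.7, 0, 0, 0, 0, 0],
    [45, 0, 0, 0, 0, 0, 0]
  ]
}}

```text
clock: 15.5
position: [0.476, 0.3522, 0.2153]
ee_rot: [-1.293, 1.152, 1.294]
force: [-2.7, -1.3, 6.5]
width: 0.571
```

Contact; release, then retreat and check.

Call:
{"method": "arm_command", "body": {
  "motion": [
    [62, 0, 0, 0, 0, 0, 0],
    [62, 0, 0, 0, 0, 0, 0],
    [62, 0, 0, 0, 0, 0, 0],
    [68, -10, 0, 0, 0, 0, 0],
    [68, -30, 0, 0, 0, 0, 0]
  ]
}}

```text
clock: 16.12
position: [0.4756, 0.3519, 0.2544]
ee_rot: [-1.294, 1.155, 1.294]
force: [0.1, 0.1, -0.3]
width: 0.74
```

Call:
{"method": "arm_command", "body": {
  "motion": [
    [80, -50, 0, 0, 0, 0, 0],
    [60, 0, 40, 0, 0, 0, 0],
    [40, 0, 40, 0, 0, 0, 0],
    [36, 0, 0, 0, 0, 0, 0]
  ]
}}

```text
clock: 16.62
position: [0.3939, 0.3431, 0.3054]
ee_rot: [-1.295, 1.152, 1.297]
force: [1.0, -0.3, 0.5]
width: 0.569
```

```bash
python3 - <<'E'
from h import *
col(.048)
s=arm.observe();im=get_image("wrist");P=cloud(im,wristT(s,im));z=P[...,2];save(im,"w3")
d=np.hypot(P[...,0]-.475,P[...,1]-.351)
blobs(im,P,(z>.03)&(z<.08)&(d>.06)&(d<.1),20)
print([(round(d["p"],2),np.round(d["point"],4).tolist()) for t in range(1,5) for d in pinpoint("wrist",f"nipple_{t}_top")])
tgt(.466,.4305,.25,96.4)
E
```

```text
wrist box n 1844 z 0.0481 c [488.  353.9] [28.8 51.7] 7.3
wrist platen n 769 z 0.0199 c [474.9 352.6] [62.4 62.1] 6.4
top box n 335 z 0.0477 c [475.6 351.2] [52.7 52.7] 5.7
top platen n 78 z 0.0194 c [475.4 348.4] [92.  64.6] 6.5
scene box n 216 z 0.0478 c [476.8 350.4] [53.8 57.1] 7.1
scene platen n 92 z 0.0198 c [465.  333.8] [47.3 82.6] 56.1
px [275. 218.] n 503 z 0.0654 mean [0.3934 0.3432 0.059 ] rect [395.6 343.6] [12.6 11.9] 11.2 rgb [114.  93.  60.]
[(0.94, [0.3989, 0.3421, 0.0688])]
t 17.02 pos [0.3972 0.343  0.3047] yaw 96.55 w 36.0 F [0.9 0.8 0.5] q7 0.96
shift [ 54.7 -78.3  79.1] turn [ 0.15 -0.01  0.01]
```

View pics/w3.png

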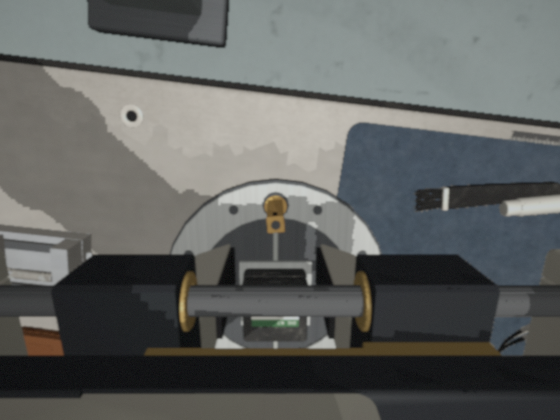

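Call:
{"method": "arm_command", "body": {
  "motion": [
    [36, 0, -39.4, 40.2, 0, 0, 0],
    [36, 0, -39.4, 40.2, 0, 0, 0],
    [36, 20, 0, 0, 0, 0, 0],
    [36, 0, 0, 0, 0, 0, 0]
  ]
}}

```text
clock: 17.52
position: [0.4655, 0.4316, 0.2828]
ee_rot: [-1.294, 1.157, 1.294]
force: [0.0, -1.5, 0.4]
width: 0.393
```

```bash
python3 - <<'E'
from h import *
s=arm.observe();im=get_image("wrist");P=cloud(im,wristT(s,im));z=P[...,2]
d=np.hypot(P[...,0]-.4663,P[...,1]-.4319)
save(im,"w4")
blobs(im,P,(z>.05)&(z<.075)&(d<.02),20)
tgt(.4663,.4319,.208,96.4)
E
```

```text
px [277. 237.] n 485 z 0.0658 mean [0.4645 0.432  0.0639] rect [466.1 432.4] [12.5 12.4] 12.2 rgb [139. 117.  81.]
t 17.57 pos [0.4655 0.4314 0.2839] yaw 96.57 w 35.9 F [ 0.7  0.6 -0.4] q7 0.95
shift [75.9 -1.   0.5] turn [ 0.17 -0.1  -0.1 ]
```

View pics/w4.png

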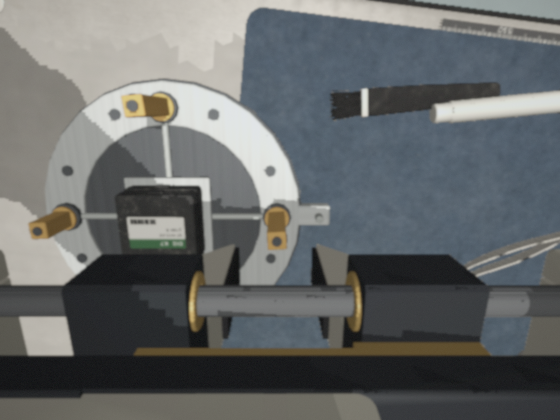

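Call:
{"method": "arm_command", "body": {
  "motion": [
    [36, 40, -0.8, 0.5, 0, 0, 0],
    [36, 38, 0, 0, 0, 0, 0],
    [36, 0, 0, 0, 0, 0, 0],
    [0, 0, 0, 0, 0, 0, 0],
    [0, 0, 0, 0, 0, 0, 0]
  ],
  "newtons": 25
}}

```text
clock: 18.2
position: [0.4669, 0.433, 0.2089]
ee_rot: [-1.293, 1.149, 1.293]
force: [0.4, 0.2, 0.3]
width: 0.225
```

Call:
{"method": "arm_command", "body": {
  "motion": [
    [0, 0, 0, 0, 0, 0, 0],
    [0, 0, 0, 0, 0, 0, 0],
    [0, 0, 0, 0, 0, 0, 0]
  ]
}}

```text
clock: 18.58
position: [0.4669, 0.4321, 0.2083]
ee_rot: [-1.294, 1.152, 1.292]
force: [-1.0, -3.1, 7.0]
width: 0.127
```

```bash
python3 -c "
from h import *
tgt(.4663,.4319,.208,6.4)"
```

```text
t 18.57 pos [0.4669 0.4321 0.2083] yaw 96.57 w 11.7 F [-1.  -3.1  7. ] q7 0.97
shift [ 0.3  0.7 -0.2] turn [9.017e+01 7.000e-02 5.000e-02]
```

Gripped (11.7 mm). Turn 180° in 18 rows.

Call:
{"method": "arm_command", "body": {
  "motion": [
    [0, 0, 0, 0, 10, 0, 0],
    [0, 0, 0, 0, 10, 0, 0],
    [0, 0, 0, 0, 10, 0, 0],
    [0, 0, 0, 0, 10, 0, 0],
    [0, 0, 0, 0, 10, 0, 0]
  ]
}}

```text
clock: 19.2
position: [0.467, 0.4321, 0.2083]
ee_rot: [-0.631, 1.476, 0.631]
force: [-0.2, -3.1, 5.5]
width: 0.13
```

Call:
{"method": "arm_command", "body": {
  "motion": [
    [0, 0, 0, 0, 10, 0, 0],
    [0, 0, 0, 0, 10, 0, 0],
    [0, 0, 0, 0, 10, 0, 0],
    [0, 0, 0, 0, 10, 0, 0],
    [0, 0, 0, 0, 0, 0, 0]
  ]
}}

```text
clock: 19.82
position: [0.467, 0.4322, 0.2083]
ee_rot: [-0.088, 1.567, 0.089]
force: [0.6, -3.7, 9.3]
width: 0.129
```

```bash
python3 -c "
from h import *
tgt(.4663,.4319,.208,6.4)"
```

```text
t 19.82 pos [0.467  0.4322 0.2083] yaw 6.43 w 11.9 F [ 0.6 -3.7  9.3] q7 -0.26
shift [ 0.3 -0.3 -0.7] turn [ 0.03  0.09 -0.02]
```

Call:
{"method": "arm_command", "body": {
  "motion": [
    [0, 0, 0, 0, 10, 0, 0],
    [0, 0, 0, 0, 10, 0, 0],
    [0, 0, 0, 0, 10, 0, 0],
    [0, 0, 0, 0, 10, 0, 0],
    [0, 0, 0, 0, 10, 0, 0]
  ]
}}

```text
clock: 20.45
position: [0.4671, 0.4321, 0.2084]
ee_rot: [0.598, 1.486, -0.596]
force: [-0.3, -3.3, 6.3]
width: 0.127
```

Call:
{"method": "arm_command", "body": {
  "motion": [
    [0, 0, 0, 0, 10, 0, 0],
    [0, 0, 0, 0, 10, 0, 0],
    [0, 0, 0, 0, 10, 0, 0],
    [0, 0, 0, 0, 10, 0, 0],
    [0, 0, 0, 0, 0, 0, 0]
  ]
}}

```text
clock: 21.08
position: [0.467, 0.4321, 0.2083]
ee_rot: [1.127, 1.259, -1.125]
force: [-0.6, -3.9, 10.1]
width: 0.126
```

```bash
python3 -c "
from h import *
s=arm.observe();print(s['joints'].round(2),s['ft_torque'])
tgt(.4663,.4319,.208,-83.6)"
```

```text
[-1.41  0.88  0.98  1.78 -0.88  0.98 -1.52] [-1.03704805  0.43549629 -0.03703599]
t 21.07 pos [0.467  0.4321 0.2083] yaw -83.57 w 11.6 F [-0.6 -3.9 10.1] q7 -1.52
shift [ 0.3 -0.7  0.1] turn [ 0.03 -0.01 -0.09]
```

Call:
{"method": "arm_command", "body": {
  "motion": [
    [30, 0, 0, 0, 0, 0, 0],
    [36, 0, 0, 0, 0, 0, 0],
    [36, -35, 0, 0, 0, 0, 0],
    [36, -40, 0, 0, 0, 0, 0],
    [36, 0, 0, 0, -10, 0, 0]
  ]
}}

```text
clock: 21.7
position: [0.4672, 0.433, 0.2846]
ee_rot: [0.994, 1.333, -0.987]
force: [0.4, -0.2, -0.8]
width: 0.396
```

Call:
{"method": "arm_command", "body": {
  "motion": [
    [36, 0, 0, 0, -10, 0, 0],
    [36, 0, 0, 0, -10, 0, 0],
    [36, 0, 0, 0, -10, 0, 0],
    [36, 0, 0, 0, -10, 0, 0],
    [36, 0, 0, 0, -10, 0, 0]
  ]
}}

```text
clock: 22.32
position: [0.4661, 0.4328, 0.2819]
ee_rot: [0.316, 1.548, -0.315]
force: [0.1, 0.4, 0.0]
width: 0.391
```

Call:
{"method": "arm_command", "body": {
  "motion": [
    [36, 0, 0, 0, -10, 0, 0],
    [36, 0, 0, 0, -10, 0, 0],
    [36, 0, 0, 0, -10, 0, 0],
    [36, 0, -40, 39.7, 0, 0, 0],
    [36, 0, -40, 39.7, 0, 0, 0]
  ]
}}

```text
clock: 22.95
position: [0.5549, 0.3624, 0.282]
ee_rot: [-0.092, 1.569, 0.094]
force: [0.9, 0.4, 0.5]
width: 0.393
```

Call:
{"method": "arm_command", "body": {
  "motion": [
    [36, 0, 0, 0, 0, 0, 0],
    [36, 0, 0, 0, 0, 0, 0]
  ]
}}

```text
clock: 23.2
position: [0.5542, 0.3625, 0.2816]
ee_rot: [-0.09, 1.57, 0.091]
force: [-1.1, 0.4, 0.5]
width: 0.392
```

```bash
cat >> h.py <<'E'
def nip(x,y,h):
    s=arm.observe();im=get_image("wrist");P=cloud(im,wristT(s,im));z=P[...,2]
    d=np.hypot(P[...,0]-x,P[...,1]-y)
    blobs(im,P,(z>h-.008)&(z<h+.008)&(d<.025),20)
    for c in("top","scene"):
        im=get_image(c);P=cloud(im);z=P[...,2]
        Q=P[(abs(P[...,0]-.475)<.05)&(abs(P[...,1]-.351)<.05)&(abs(z-.048)<.004)]
        if len(Q)>20: corner(Q,c+" column")
        print("blk",[np.round(d["point"],3).tolist() for d in pinpoint(c,"die_box_1")])
E
python3 - <<'E'
from h import *
nip(.5547,.3613,.048)
tgt(.5547,.3613,.2,6.4)
E
```

```text
px [278. 228.] n 364 z 0.0481 mean [0.5554 0.3631 0.0475] rect [555.7 362. ] [12.3 12.2] 8.5 rgb [132. 110.  75.]
top column n 162 z 0.0473 c [475.2 350.8] [52.3 51.9] 7.7
blk [[0.576, 0.143, 0.003], [0.576, 0.014, -0.002], [0.477, 0.353, 0.033], [0.48, 0.352, 0.023]]
scene column n 211 z 0.0476 c [477.4 350.3] [53.2 55.1] 5.9
blk [[0.577, 0.142, 0.003], [0.58, 0.016, -0.001], [0.479, 0.352, 0.036], [0.474, 0.354, 0.021]]
t 23.45 pos [0.5534 0.3635 0.2816] yaw 6.73 w 36.0 F [-0.2 -0.9  0.9] q7 -0.14
shift [81.6 -2.4  1. ] turn [ 0.33 -0.03 -0.03]
```

Call:
{"method": "arm_command", "body": {
  "motion": [
    [36, 40, -1.8, 1.2, 0.3, 0, 0],
    [36, 39, 0, 0, 0, 0, 0],
    [36, 0, 0, 0, 0, 0, 0],
    [0, 0, 0, 0, 0, 0, 0],
    [0, 0, 0, 0, 0, 0, 0]
  ],
  "newtons": 25
}}

```text
clock: 24.08
position: [0.5564, 0.3611, 0.2047]
ee_rot: [-0.085, 1.567, 0.088]
force: [-0.3, 0.3, 0.2]
width: 0.221
```

Call:
{"method": "arm_command", "body": {
  "motion": [
    [0, 0, 0, 0, 0, 0, 0],
    [0, 0, 0, 0, 0, 0, 0],
    [0, 0, 0, 0, 0, 0, 0]
  ]
}}

```text
clock: 24.45
position: [0.5559, 0.3609, 0.2042]
ee_rot: [-0.086, 1.568, 0.088]
force: [-2.7, -1.5, 7.0]
width: 0.13
```

```bash
python3 -c "
from h import *
tgt(.5552,.3616,.2,-83.6)"
```

```text
t 24.45 pos [0.5559 0.3609 0.2042] yaw 6.32 w 11.9 F [-2.7 -1.5  7. ] q7 -0.09
shift [ 4.2  0.8 -0.6] turn [ 8.992e+01 -3.000e-02 -9.000e-02]
```

Call:
{"method": "arm_command", "body": {
  "motion": [
    [0, 0, 0, 0, 10, 0, 0],
    [0, 0, 0, 0, 10, 0, 0],
    [0, 0, 0, 0, 10, 0, 0],
    [0, 0, 0, 0, 10, 0, 0],
    [0, 0, 0, 0, 10, 0, 0]
  ]
}}

```text
clock: 25.08
position: [0.5555, 0.361, 0.2042]
ee_rot: [0.602, 1.487, -0.599]
force: [-4.5, -1.0, 7.6]
width: 0.129
```

Call:
{"method": "arm_command", "body": {
  "motion": [
    [0, 0, 0, 0, 10, 0, 0],
    [0, 0, 0, 0, 10, 0, 0],
    [0, 0, 0, 0, 10, 0, 0],
    [0, 0, 0, 0, 10, 0, 0],
    [0, 0, 0, 0, 0, 0, 0]
  ]
}}

```text
clock: 25.7
position: [0.5554, 0.3614, 0.2042]
ee_rot: [1.13, 1.26, -1.128]
force: [-6.2, 0.7, 10.9]
width: 0.127
```

```bash
python3 -c "
from h import *
tgt(.5552,.3616,.2,-83.6)"
```

```text
t 25.7 pos [0.5554 0.3614 0.2042] yaw -83.79 w 11.7 F [-6.2  0.7 10.9] q7 -1.38
shift [ 4.2 -0.2 -0.3] turn [-0.19 -0.1   0.02]
```

Call:
{"method": "arm_command", "body": {
  "motion": [
    [30, 0, 0, 0, 0, 0, 0],
    [36, 0, 0, 0, 0, 0, 0],
    [36, -35, 0, 0, 0, 0, 0],
    [36, -42, 0, 0, 0, 0, 0],
    [36, 0, 0, 0, -10, 0, 0]
  ]
}}

```text
clock: 26.32
position: [0.5571, 0.3604, 0.283]
ee_rot: [0.998, 1.329, -0.991]
force: [-0.0, 0.1, -0.2]
width: 0.392
```

Call:
{"method": "arm_command", "body": {
  "motion": [
    [36, 0, 0, 0, -10, 0, 0],
    [36, 0, 0, 0, -10, 0, 0],
    [36, 0, 0, 0, -10, 0, 0],
    [36, 0, 0, 0, -10, 0, 0],
    [36, 0, 0, 0, -10, 0, 0]
  ]
}}

```text
clock: 26.95
position: [0.5558, 0.3605, 0.2798]
ee_rot: [0.32, 1.547, -0.32]
force: [-0.6, 0.1, -0.3]
width: 0.393
```

Call:
{"method": "arm_command", "body": {
  "motion": [
    [36, 0, 0, 0, -10, 0, 0],
    [36, 0, 0, 0, -10, 0, 0],
    [36, 0, 0, 0, -10, 0, 0],
    [36, 0, -40, -40.3, 0, 0, 0],
    [36, 0, -40, -40.3, 0, 0, 0]
  ]
}}

```text
clock: 27.58
position: [0.4838, 0.2709, 0.2797]
ee_rot: [-0.087, 1.568, 0.086]
force: [0.9, -0.6, 1.2]
width: 0.395
```

Call:
{"method": "arm_command", "body": {
  "motion": [
    [36, 0, 0, 0, 0, 0, 0],
    [36, 0, 0, 0, 0, 0, 0]
  ]
}}

```text
clock: 27.82
position: [0.4848, 0.2726, 0.2803]
ee_rot: [-0.085, 1.568, 0.087]
force: [0.7, 0.1, 0.8]
width: 0.392
```

```bash
python3 - <<'E'
from h import *
nip(.4841,.2729,.048)
tgt(.4841,.2729,.2,6.4)
E
```

```text
px [276. 227.] n 367 z 0.0482 mean [0.485  0.2744 0.0476] rect [485.2 273.2] [12.  12.9] 7.7 rgb [115.  95.  63.]
blk [[0.58, 0.013, -0.003], [0.575, 0.14, 0.004]]
scene column n 203 z 0.048 c [475.9 350.2] [52.7 54.2] 9.5
blk [[0.578, 0.142, -0.0], [0.577, 0.014, -0.002], [0.475, 0.354, 0.022], [0.48, 0.351, 0.036]]
t 28.07 pos [0.485  0.2729 0.2797] yaw 6.36 w 36.1 F [ 0.2 -0.2 -0.1] q7 -0.06
shift [79.7  0.1 -0.9] turn [-0.04  0.04  0.01]
```

Call:
{"method": "arm_command", "body": {
  "motion": [
    [36, 40, 0.1, -0.4, 0, 0, 0],
    [36, 38, 0, 0, 0, 0, 0],
    [36, 0, 0, 0, 0, 0, 0],
    [0, 0, 0, 0, 0, 0, 0],
    [0, 0, 0, 0, 0, 0, 0]
  ],
  "newtons": 25
}}

```text
clock: 28.7
position: [0.4848, 0.2726, 0.2032]
ee_rot: [-0.085, 1.567, 0.087]
force: [1.0, -0.9, -0.2]
width: 0.224
```

Call:
{"method": "arm_command", "body": {
  "motion": [
    [0, 0, 0, 0, 0, 0, 0],
    [0, 0, 0, 0, 0, 0, 0],
    [0, 0, 0, 0, 0, 0, 0]
  ]
}}

```text
clock: 29.08
position: [0.485, 0.2726, 0.2029]
ee_rot: [-0.085, 1.566, 0.088]
force: [1.7, 0.2, 6.5]
width: 0.13
```

```bash
python3 -c "
from h import *
tgt(.4845,.273,.2,-83.6)"
```

```text
t 29.07 pos [0.485  0.2726 0.2029] yaw 6.31 w 11.9 F [1.7 0.2 6.5] q7 0.02
shift [ 2.9  0.4 -0.5] turn [ 8.991e+01  7.000e-02 -1.900e-01]
```

Call:
{"method": "arm_command", "body": {
  "motion": [
    [0, 0, 0, 0, 10, 0, 0],
    [0, 0, 0, 0, 10, 0, 0],
    [0, 0, 0, 0, 10, 0, 0],
    [0, 0, 0, 0, 10, 0, 0],
    [0, 0, 0, 0, 10, 0, 0]
  ]
}}

```text
clock: 29.7
position: [0.4849, 0.2726, 0.2029]
ee_rot: [0.602, 1.485, -0.599]
force: [1.2, 1.2, 6.7]
width: 0.129
```

Call:
{"method": "arm_command", "body": {
  "motion": [
    [0, 0, 0, 0, 10, 0, 0],
    [0, 0, 0, 0, 10, 0, 0],
    [0, 0, 0, 0, 10, 0, 0],
    [0, 0, 0, 0, 10, 0, 0],
    [0, 0, 0, 0, 0, 0, 0]
  ]
}}

```text
clock: 30.32
position: [0.4849, 0.2728, 0.2029]
ee_rot: [1.132, 1.257, -1.127]
force: [1.0, 1.0, 10.9]
width: 0.129
```

```bash
python3 -c "
from h import *
s=arm.observe();print(s['joints'].round(2))
tgt(.4845,.273,.2,-83.6)"
```

```text
[-1.25  0.8   1.    1.99 -0.91  0.87 -1.2 ]
t 30.32 pos [0.4849 0.2728 0.2029] yaw -83.83 w 11.9 F [ 1.   1.  10.9] q7 -1.2
shift [ 2.9 -0.3 -0.2] turn [-0.23 -0.06 -0.14]
```

Call:
{"method": "arm_command", "body": {
  "motion": [
    [30, 0, 0, 0, 0, 0, 0],
    [36, 0, 0, 0, 0, 0, 0],
    [36, -35, 0, 0, 0, 0, 0],
    [36, -44, 0, 0, 0, 0, 0],
    [36, 0, 0, 0, -10, 0, 0]
  ]
}}

```text
clock: 30.95
position: [0.4849, 0.2723, 0.2831]
ee_rot: [0.997, 1.33, -0.992]
force: [-0.3, -0.3, -0.8]
width: 0.393
```

Call:
{"method": "arm_command", "body": {
  "motion": [
    [36, 0, 0, 0, -10, 0, 0],
    [36, 0, 0, 0, -10, 0, 0],
    [36, 0, 0, 0, -10, 0, 0],
    [36, 0, 0, 0, -10, 0, 0],
    [36, 0, 0, 0, -10, 0, 0]
  ]
}}

```text
clock: 31.58
position: [0.4838, 0.2722, 0.2806]
ee_rot: [0.32, 1.548, -0.32]
force: [-0.2, -0.3, 0.8]
width: 0.39
```

Call:
{"method": "arm_command", "body": {
  "motion": [
    [36, 0, 0, 0, -10, 0, 0],
    [36, 0, 0, 0, -10, 0, 0],
    [36, 0, 0, 0, -10, 0, 0],
    [36, 0, 0, 0, -10, 0, 0],
    [36, 0, 0, 0, -10, 0, 0]
  ]
}}

```text
clock: 32.2
position: [0.4838, 0.2721, 0.2806]
ee_rot: [-0.364, 1.54, 0.365]
force: [-0.5, -1.0, 1.1]
width: 0.394
```

Call:
{"method": "arm_command", "body": {
  "motion": [
    [36, 0, 0, 0, -10, 0, 0],
    [36, 0, 0, 0, -10, 0, 0],
    [36, 0, 0, 0, -10, 0, 0],
    [36, 0, 0, 0, -10, 0, 0],
    [36, 0, 0, 0, -10, 0, 0]
  ]
}}

```text
clock: 32.83
position: [0.4838, 0.272, 0.2806]
ee_rot: [-1.036, 1.311, 1.036]
force: [-0.2, -0.5, 0.1]
width: 0.392
```

Call:
{"method": "arm_command", "body": {
  "motion": [
    [36, 0, 0, 0, -10, 0, 0],
    [36, 0, 0, 0, -10, 0, 0],
    [36, 0, 40.4, 40, 0, 0, 0],
    [36, 0, 40.4, 40, 0, 0, 0],
    [36, 0, 0, 0, 0, 0, 0]
  ]
}}

```text
clock: 33.45
position: [0.391, 0.346, 0.2804]
ee_rot: [-1.293, 1.153, 1.298]
force: [1.2, -0.6, -0.5]
width: 0.393
```

```bash
python3 - <<'E'
from h import *
nip(.3957,.3435,.066)
tgt(.3957,.3435,.208,96.4)
E
```

```text
px [270. 245.] n 433 z 0.0659 mean [0.3947 0.3435 0.0653] rect [395.7 343.6] [12.7 12. ] 11.3 rgb [115.  95.  63.]
top column n 333 z 0.0475 c [475.7 350.6] [53.7 52.6] 5.2
blk [[0.578, 0.012, -0.002], [0.577, 0.143, 0.007], [0.474, 0.353, 0.033], [0.469, 0.434, 0.068], [0.477, 0.352, 0.02]]
scene column n 216 z 0.0477 c [477.  351.3] [54.2 56.4] 5.6
blk [[0.577, 0.139, 0.004], [0.472, 0.354, 0.02], [0.477, 0.35, 0.036], [0.578, 0.012, -0.002], [0.47, 0.432, 0.066]]
t 33.7 pos [0.396  0.3419 0.2808] yaw 96.18 w 36.4 F [ 0.3 -0.  -0.8] q7 1.01
shift [72.8  0.2  1.7] turn [-0.22 -0.03  0.03]
```

Call:
{"method": "arm_command", "body": {
  "motion": [
    [36, 35, 0.2, 1.4, -0.2, 0, 0],
    [36, 37, 0, 0, 0, 0, 0],
    [36, 0, 0, 0, 0, 0, 0],
    [0, 0, 0, 0, 0, 0, 0],
    [0, 0, 0, 0, 0, 0, 0]
  ],
  "newtons": 25
}}

```text
clock: 34.33
position: [0.3953, 0.3445, 0.2101]
ee_rot: [-1.292, 1.151, 1.291]
force: [0.4, -0.5, 0.1]
width: 0.228
```

Call:
{"method": "arm_command", "body": {
  "motion": [
    [0, 0, 0, 0, 0, 0, 0],
    [0, 0, 0, 0, 0, 0, 0],
    [0, 0, 0, 0, 0, 0, 0]
  ]
}}

```text
clock: 34.7
position: [0.3952, 0.3435, 0.2099]
ee_rot: [-1.292, 1.153, 1.291]
force: [-0.2, -4.9, 7.8]
width: 0.132
```

```bash
python3 -c "
from h import *
tgt(.3957,.3435,.208,6.4)"
```

```text
t 34.7 pos [0.3952 0.3435 0.2099] yaw 96.45 w 12.1 F [-0.2 -4.9  7.8] q7 1.05
shift [ 1.9 -0.5 -0. ] turn [9.005e+01 4.000e-02 6.000e-02]
```

Call:
{"method": "arm_command", "body": {
  "motion": [
    [0, 0, 0, 0, 10, 0, 0],
    [0, 0, 0, 0, 10, 0, 0],
    [0, 0, 0, 0, 10, 0, 0],
    [0, 0, 0, 0, 10, 0, 0],
    [0, 0, 0, 0, 10, 0, 0]
  ]
}}

```text
clock: 35.33
position: [0.3954, 0.3443, 0.2099]
ee_rot: [-0.629, 1.475, 0.63]
force: [1.3, -1.9, 1.7]
width: 0.133
```

Call:
{"method": "arm_command", "body": {
  "motion": [
    [0, 0, 0, 0, 10, 0, 0],
    [0, 0, 0, 0, 10, 0, 0],
    [0, 0, 0, 0, 10, 0, 0],
    [0, 0, 0, 0, 10, 0, 0],
    [0, 0, 0, 0, 0, 0, 0]
  ]
}}

```text
clock: 35.95
position: [0.396, 0.3446, 0.2099]
ee_rot: [-0.087, 1.565, 0.089]
force: [4.7, -0.6, 4.5]
width: 0.126
```

```bash
python3 -c "
from h import *
s=arm.observe();print(s['joints'].round(2))
tgt(.3957,.3435,.208,6.4)"
```

```text
[-1.28  0.6   0.65  2.05 -0.59  0.67 -0.13]
t 35.95 pos [0.396  0.3446 0.2099] yaw 6.39 w 11.6 F [ 4.7 -0.6  4.5] q7 -0.13
shift [ 1.9 -1.1 -0.4] turn [-0.01  0.22 -0.07]
```

Call:
{"method": "arm_command", "body": {
  "motion": [
    [0, 0, 0, 0, 10, 0, 0],
    [0, 0, 0, 0, 10, 0, 0],
    [0, 0, 0, 0, 10, 0, 0]
  ]
}}

```text
clock: 36.33
position: [0.3965, 0.3444, 0.21]
ee_rot: [0.327, 1.542, -0.323]
force: [8.4, -1.8, -1.2]
width: 0.125
```

Call:
{"method": "arm_command", "body": {
  "motion": [
    [0, 0, 0, 0, 10, 0, 0],
    [0, 0, 0, 0, 10, 0, 0],
    [0, 0, 0, 0, 10, 0, 0]
  ]
}}

```text
clock: 36.7
position: [0.3968, 0.3441, 0.21]
ee_rot: [0.734, 1.439, -0.729]
force: [10.3, -2.9, -2.3]
width: 0.13
```

Call:
{"method": "arm_command", "body": {
  "motion": [
    [0, 0, 0, 0, 10, 0, 0],
    [0, 0, 0, 0, 10, 0, 0],
    [0, 0, 0, 0, 10, 0, 0],
    [0, 0, 0, 0, 0, 0, 0]
  ]
}}

```text
clock: 37.2
position: [0.3968, 0.3437, 0.2099]
ee_rot: [1.129, 1.255, -1.123]
force: [9.3, -4.2, 3.0]
width: 0.126
```

```bash
python3 -c "
from h import *
tgt(.3957,.3435,.208,-83.6)"
```

```text
t 37.2 pos [0.3968 0.3437 0.2099] yaw -83.62 w 11.6 F [ 9.3 -4.2  3. ] q7 -1.34
shift [ 1.9 -1.2  0.1] turn [-0.02  0.05 -0.34]
```

Call:
{"method": "arm_command", "body": {
  "motion": [
    [30, 0, 0, 0, 0, 0, 0],
    [36, 0, 0, 0, 0, 0, 0],
    [36, -35, 0, 0, 0, 0, 0],
    [36, -50, 0, 0, 0, 0, 0],
    [36, -30, 0, 0, 0, 0, 0]
  ]
}}

```text
clock: 37.83
position: [0.3945, 0.3444, 0.3255]
ee_rot: [1.125, 1.262, -1.124]
force: [-0.6, 1.1, 0.5]
width: 0.393
```

Call:
{"method": "arm_command", "body": {
  "motion": [
    [50, -40, 0, 0, 0, 0, 0],
    [50, -20, 0, 0, 0, 0, 0],
    [50, 0, 0, 50, 0, 0, 0],
    [50, 0, 0, 50, 0, 0, 0],
    [50, 0, 0, 0, 0, 0, 0]
  ]
}}

```text
clock: 38.45
position: [0.4059, 0.2413, 0.384]
ee_rot: [1.129, 1.262, -1.129]
force: [-0.4, 0.0, -0.3]
width: 0.546
```

```bash
python3 - <<'E'
from h import *
tgt(.4,.25,.3,-83.6)
col(.048)
ims={c:get_image(c) for c in("top","scene")}
for c,im in ims.items():
    P=cloud(im);z=P[...,2];d=np.hypot(P[...,0]-.475,P[...,1]-.351)
    print(c);blobs(im,P,(z>.03)&(d>.06)&(d<.1),8)
    for t in("die_box_1","loupe","spare_lens","tape_roll","swab_tub"):
        print(t,[(round(d["p"],2),np.round(d["point"],3).tolist()) for d in pinpoint(c,t)][:4])
a=cv2.resize(ims["top"]["frame"][190:300,110:350],None,fx=3,fy=3);b=cv2.resize(ims["scene"]["frame"][140:240,140:290],None,fx=2.4,fy=2.4)
o=np.zeros((a.shape[0]+b.shape[0],720,3),np.uint8);o[:a.shape[0]]=a;o[a.shape[0]:,:b.shape[1]]=b
save({"frame":o},"end")
E
```

```text
t 38.45 pos [0.4059 0.2413 0.384 ] yaw -83.75 w 50.2 F [-0.4  0.  -0.3] q7 -1.54
shift [84.1 -4.8 -9.1] turn [-0.15 -0.13  0.1 ]
wrist box n 653 z 0.0459 c [505.7 319.1] [17.8 38.8] 83.1
wrist platen n 691 z 0.02 c [476.  351.9] [61.1 62.5] 6.2
top box n 61 z 0.0462 c [504.5 317.1] [36.9 20.7] 0.0
top platen n 86 z 0.0194 c [471.3 354.8] [83.6 70.1] 35.4
scene box n 42 z 0.0462 c [505.4 319.4] [36.4 17.2] 10.2
scene platen n 71 z 0.0193 c [455.4 338.3] [37.4 69.5] 45.2
top
px [178. 212.] n 28 z 0.0479 mean [0.5542 0.3588 0.0461] rect [554.4 359.8] [10.7 12.2] 3.3 rgb [186. 171. 112.]
px [200. 226.] n 154 z 0.0353 mean [0.5185 0.2993 0.0362] rect [518.1 294.7] [63.9 35.2] 38.1 rgb [113. 118. 110.]
px [210. 239.] n 27 z 0.048 mean [0.4837 0.2713 0.0467] rect [483.5 271.4] [10.5 12.1] 0.2 rgb [179. 167. 100.]
px [149. 246.] n 35 z 0.0632 mean [0.4656 0.4289 0.0581] rect [465.1 429.5] [10.5 12.8] 0.9 rgb [175. 161. 108.]
px [152. 280.] n 750 z 0.6128 mean [0.4294 0.2791 0.6105] rect [422.6 278.4] [39.6 56.5] 83.8 rgb [84. 72. 62.]
die_box_1 [(0.93, [0.478, 0.351, 0.02]), (0.83, [0.574, 0
[... 480 characters left out ...]
] 79.3 rgb [110.  86.  54.]
px [226. 173.] n 43 z 0.0407 mean [0.5545 0.3574 0.0406] rect [555.8 358.8] [14.5 14.3] 81.4 rgb [116.  92.  58.]
px [222. 189.] n 163 z 0.0371 mean [0.5102 0.2908 0.0376] rect [512.2 290. ] [82.5 33.2] 34.9 rgb [105.  99.  80.]
px [173. 188.] n 82 z 0.0515 mean [0.3956 0.3385 0.0504] rect [396.3 340.9] [13.4 16.4] 14.6 rgb [119.  93.  61.]
die_box_1 [(0.94, [0.579, 0.014, -0.001]), (0.7, [0.474, 0.352, 0.02]), (0.61, [0.514, 0.306, 0.026])]
loupe [(0.82, [0.41, -0.011, -0.0])]
spare_lens [(0.95, [0.368, 0.036, -0.0]), (0.31, [0.511, 0.304, 0.026])]
tape_roll [(0.93, [0.771, -0.019, -0.001])]
swab_tub [(0.88, [0.752, -0.155, -0.001]), (0.66, [0.551, 0.363, 0.05])]
```

View pics/end.png

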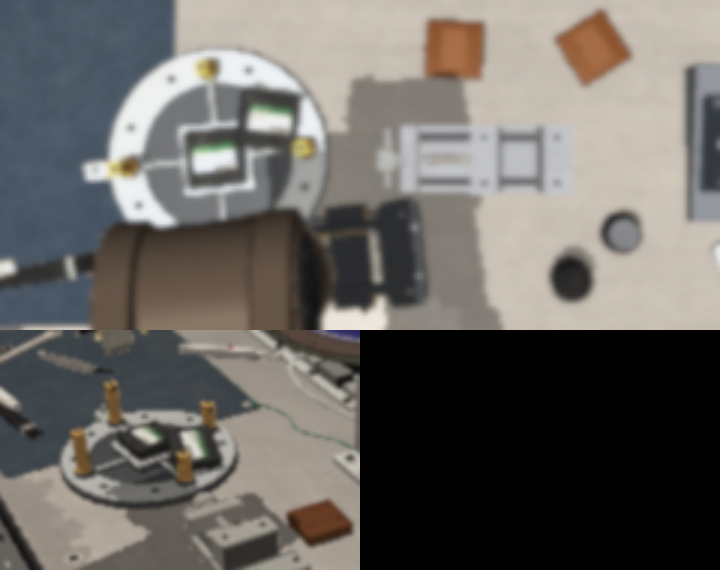

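The top box has been knocked off: it lies tilted at about (0.51, 0.305), lower box and nipples visible at px (215,155), (270,115) of the crop. I'll measure its pose and restack it.

```bash
python3 - <<'E'
from h import *
s=arm.observe();im=get_image("wrist");P=cloud(im,wristT(s,im));z=P[...,2];save(im,"w5")
f=im["frame"].astype(int)
def ana(c,im,P):
    z=P[...,2];f=im["frame"].astype(int)
    m=(np.hypot(P[...,0]-.512,P[...,1]-.302)<.05)&(z>.022)&(z<.09)
    Q=P[m]
    for _ in range(5):
        A=np.c_[Q[:,:2],np.ones(len(Q))];k=np.linalg.lstsq(A,Q[:,2],rcond=None)[0]
        Q=Q[abs(A@k-Q[:,2])<max(.0015,.0)] if _ else Q[abs(A@k-Q[:,2])<.004]
    A=P[...,0]*k[0]+P[...,1]*k[1]+k[2]
    mm=(abs(A-z)<.002)&(np.hypot(P[...,0]-.512,P[...,1]-.302)<.05)&(z>.0)
    n,L,st,_=cv2.connectedComponentsWithStats(mm.astype(np.uint8));i=1+np.argmax(st[1:,4]);Q=P[L==i]
    nn=np.array([-k[0],-k[1],1]);nn/=np.linalg.norm(nn)
    r=cv2.minAreaRect((Q[:,:2]*1000).astype(np.float32));b=cv2.boxPoints(r)/1000
    print(c,len(Q),"normal",nn.round(3),"tilt",np.degrees(np.arccos(nn[2])).round(1),"rect",np.round(r[0],1),np.round(r[1],1),round(r[2],1))
    print([(p.round(4).tolist(),round(float(p@k[:2]+k[2]),4)) for p in b])
    m=(abs(z-.034)<.0025)&(np.hypot(P[...,0]-.475,P[...,1]-.352)<.04)
    corner(P[m],"lower")
ana("wrist",im,P)
for c in("top","scene"):
    i=get_image(c);ana(c,i,cloud(i))
E
```

```text
wrist 2953 normal [ 0.015 -0.344  0.939] tilt 20.1 rect [510.2 302.3] [48.8 53. ] 83.8
[([0.4812000095844269, 0.2809000015258789], 0.0303), ([0.5338000059127808, 0.2752000093460083], 0.0273), ([0.5390999913215637, 0.3237000107765198], 0.045), ([0.48649999499320984, 0.3294000029563904], 0.048)]
lower n 3149 z 0.0342 c [475.2 351.3] [52.5 52.7] 6.6
top 74 normal [-0.038 -0.113  0.993] tilt 6.8 rect [510.7 297.9] [53.8 26.5] 6.0
[([0.48249998688697815, 0.30820000171661377], 0.0357), ([0.4853000044822693, 0.28189998865127563], 0.0329), ([0.5388000011444092, 0.2874999940395355], 0.0355), ([0.5360999703407288, 0.31380000710487366], 0.0384)]
lower n 248 z 0.0338 c [474.6 350. ] [52.8 51.8] 4.5
scene 71 normal [-0.039 -0.128  0.991] tilt 7.7 rect [509.4 303.6] [31.5 52.7] 77.1
[([0.48030000925064087, 0.29409998655319214], 0.0344), ([0.5315999984741211, 0.2824000120162964], 0.0349), ([0.5386000275611877, 0.31310001015663147], 0.0392), ([0.48730000853538513, 0.3248000144958496], 0.0386)]
lower n 175 z 0.034 c [475.9 344.9] [51.1 64.2] 4.9
```

View pics/w5.png

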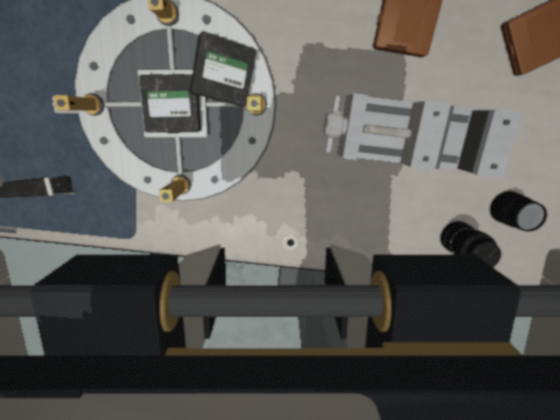

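```bash
python3 -c "
from h import *
tgt(.5102,.3035,.3,-6.2)"
```

```text
t 39.35 pos [0.406  0.2449 0.3837] yaw -83.5 w 50.5 F [-0.6 -0.9 -0.5] q7 -1.54
shift [ 83.8 110.2 -46.4] turn [-7.73e+01  0.00e+00 -1.00e-02]
```

Call:
{"method": "arm_command", "body": {
  "motion": [
    [72, 0, 55.1, -23.2, 0, 0, 0],
    [72, 0, 55.1, -23.2, 0, 0, 0],
    [72, 20, 0, 0, -9.7, 0, 0],
    [72, 20, 0, 0, -9.7, 0, 0],
    [72, 20, 0, 0, -9.7, 0, 0]
  ]
}}

```text
clock: 39.98
position: [0.5103, 0.3035, 0.3229]
ee_rot: [0.736, 1.442, -0.737]
force: [0.1, -0.4, 0.2]
width: 0.783
```

Call:
{"method": "arm_command", "body": {
  "motion": [
    [72, 20, 0, 0, -9.7, 0, 0],
    [72, 4, 0, 0, -9.7, 0, 0],
    [72, 0, 0, 0, -9.7, 0, 0],
    [72, 0, 0, 0, -9.7, 0, 0],
    [72, 0, 0, 0, -9.4, 0, 0]
  ]
}}

```text
clock: 40.6
position: [0.5102, 0.3035, 0.2997]
ee_rot: [0.081, 1.569, -0.081]
force: [-0.0, 0.3, -0.2]
width: 0.783
```

Call:
{"method": "arm_command", "body": {
  "motion": [
    [72, 0, 0, 0, 0, 0, 0],
    [72, 0, 0, 0, 0, 0, 0]
  ]
}}

```text
clock: 40.85
position: [0.5102, 0.3035, 0.2997]
ee_rot: [0.088, 1.569, -0.088]
force: [0.7, 0.8, 0.3]
width: 0.788
```

```bash
cat >> h.py <<'E'
def tilted(x,y,zlo,zhi,rad=.05):
    s=arm.observe();im=get_image("wrist");P=cloud(im,wristT(s,im));z=P[...,2]
    m=(np.hypot(P[...,0]-x,P[...,1]-y)<rad)&(z>zlo)&(z<zhi)&(im["range_z"]>0);Q=P[m]
    for i in range(6):
        A=np.c_[Q[:,:2],np.ones(len(Q))];k=np.linalg.lstsq(A,Q[:,2],rcond=None)[0];Q=Q[abs(A@k-Q[:,2])<(.006,.004,.002,.0015,.0015,.0015)[i]]
    mm=m&(abs(P[...,0]*k[0]+P[...,1]*k[1]+k[2]-z)<.002)
    nn=np.array([-k[0],-k[1],1]);nn/=np.linalg.norm(nn)
    print("n",mm.sum(),"normal",nn.round(3)); corner(P[mm],"tilted")
    r=cv2.minAreaRect((P[mm][:,:2]*1000).astype(np.float32));print([(p.round(4).tolist(),round(float(p@k[:2]+k[2]),4)) for p in cv2.boxPoints(r)/1000])
    return im
E
python3 - <<'E'
from h import *
im=tilted(.51,.302,.022,.055);save(im,"w6")
tgt(.5102,.3035,.195,-6.2)
E
```

```text
n 1557 normal [-0.14  -0.049  0.989]
tilted n 1557 z 0.0358 c [496.6 315.3] [75.2 62.3] 41.5
[([0.44780001044273376, 0.31369999051094055], 0.0292), ([0.48910000920295715, 0.2669999897480011], 0.0328), ([0.5454000234603882, 0.31690001487731934], 0.0432), ([0.5041000247001648, 0.3634999990463257], 0.0397)]
t 40.9 pos [0.5102 0.3035 0.2997] yaw -6.37 w 71.9 F [1.1 0.9 0.3] q7 -0.34
shift [104.7  -0.    0. ] turn [-0.17 -0.    0.01]
```

View pics/w6.png

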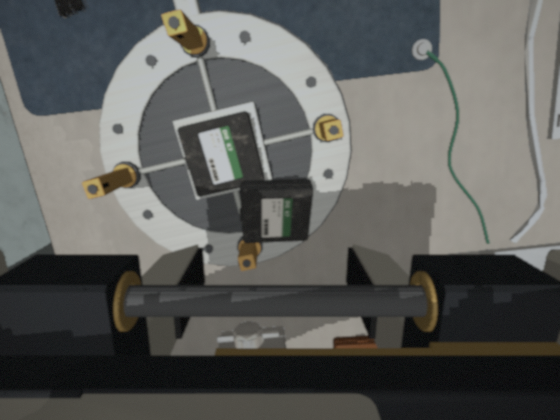

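Call:
{"method": "arm_command", "body": {
  "motion": [
    [72, 45, 0, 0, 0, 0, 0],
    [72, 40, 0, 0, 0, 0, 0],
    [72, 18, 0, 0, 0, 0, 0],
    [72, 2, 0, 0, 0, 0, 0],
    [72, 0, 0, 0, 0, 0, 0]
  ],
  "newtons": 15
}}

```text
clock: 41.52
position: [0.5108, 0.3037, 0.1958]
ee_rot: [0.086, 1.568, -0.085]
force: [0.9, 0.4, -0.3]
width: 0.786
```

Call:
{"method": "arm_command", "body": {
  "motion": [
    [45, 0, 0, 0, 0, 0, 0],
    [45, 0, 0, 0, 0, 0, 0],
    [45, 0, 0, 0, 0, 0, 0],
    [45, 0, 0, 0, 0, 0, 0]
  ]
}}

```text
clock: 42.02
position: [0.5104, 0.3037, 0.1952]
ee_rot: [0.085, 1.568, -0.084]
force: [0.1, 0.2, 5.0]
width: 0.576
```

Call:
{"method": "arm_command", "body": {
  "motion": [
    [45, 0, 0, 0, 0, 0, 0],
    [45, -15, 0, 0, 0, 0, 0],
    [45, -30, 0, 0, 0, 0, 0],
    [45, -50, 0, 0, 0, 0, 0],
    [45, 0, 0, 0, 0, 0, 0]
  ],
  "newtons": 30
}}

```text
clock: 42.65
position: [0.5115, 0.3036, 0.2938]
ee_rot: [0.088, 1.564, -0.082]
force: [-0.1, -0.3, -0.1]
width: 0.575
```

```bash
python3 - <<'E'
from h import *
im=tilted(.51,.302,.10,.16);save(im,"w7")
tgt(.475,.352,.3,6.4)
E
```

```text
n 5517 normal [ 0.024 -0.355  0.934]
tilted n 5517 z 0.1424 c [514.6 311.1] [75.6 52.2] 24.0
[([0.46950000524520874, 0.319599986076355], 0.1443), ([0.49070000648498535, 0.2718999981880188], 0.1256), ([0.5597000122070312, 0.302700012922287], 0.1355), ([0.5385000109672546, 0.35040000081062317], 0.1542)]
t 42.7 pos [0.5106 0.3035 0.2918] yaw -6.2 w 52.8 F [-0.5  0.2 -1. ] q7 -0.33
shift [ -8.2  44.4 -40.7] turn [-12.6    0.15  -0.12]
```

View pics/w7.png

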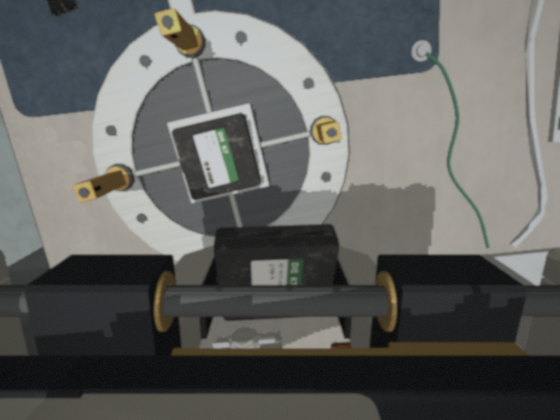

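Call:
{"method": "arm_command", "body": {
  "motion": [
    [45, -10, 0, 0, -6.3, 0, 0],
    [45, 0, 0, 0, -6.3, 0, 0],
    [45, 0, 0, 0, 0, 0, -7],
    [45, 0, 0, 0, 0, 0, -7],
    [45, 0, 0, 0, 0, 0, -6.8]
  ]
}}

```text
clock: 43.32
position: [0.5097, 0.3033, 0.299]
ee_rot: [-0.374, 1.531, -0.201]
force: [0.1, 0.5, -1.2]
width: 0.574
```

Call:
{"method": "arm_command", "body": {
  "motion": [
    [45, 0, 0, 0, 0, 0, 0],
    [45, 0, 0, 0, 0, 0, 0]
  ]
}}

```text
clock: 43.58
position: [0.51, 0.3032, 0.2993]
ee_rot: [-0.369, 1.531, -0.196]
force: [-0.8, -1.0, -0.4]
width: 0.573
```

```bash
cat >> h.py <<'E'
def heldbox(lo,hi):
    "plane and extents of held box top, seen by the wrist; extents along the jaw axis and across it, tool frame"
    s=arm.observe();im=get_image("wrist");T=np.array(im["tool_from_camera"]);P=cloud(im,T)
    M=R.from_rotvec(s["ee_rot"]);m=(P[...,0]>lo)&(P[...,0]<hi)&(abs(P[...,2])<.026)&(abs(P[...,1])<.06)&(im["range_z"]>0);Q=P[m]
    for i in range(6):
        A=np.c_[Q[:,1:],np.ones(len(Q))];k=np.linalg.lstsq(A,Q[:,0],rcond=None)[0];Q=Q[abs(A@k-Q[:,0])<(.006,.004,.002,.0015,.0015,.0015)[i]]
    nn=np.array([1,-k[0],-k[1]]);nn/=-np.linalg.norm(nn)
    W=M.apply(Q)+s["position"]
    print("n",len(Q),"world normal",M.apply(nn).round(3),"y-range tool",np.percentile(Q[:,1],[0,.5,99.5,100]).round(4)," world x",np.percentile(W[:,0],[.5,99.5]).round(4),"world y",np.percentile(W[:,1],[.5,99.5]).round(4),"z",np.percentile(W[:,2],[1,50,99]).round(4))
    M=M.as_matrix();print("grasp pt",(s["position"]+.159*M[:,0]).round(4),"tip z",(s["position"]+.178*M[:,0])[2].round(4),"pos",s["position"].round(4),"toolx",M[:,0].round(3),"yaw",np.degrees(np.arctan2(M[1,2],M[0,2])).round(2),"w",s["width"]*92)
    return im,s
def shiftg(d,s=None):
    s=s or arm.observe();print("shift for world",d,":",(R.from_rotvec(s["ee_rot"]).inv().apply(d)).round(1))
E
python3 - <<'E'
from h import *
im,s=heldbox(.13,.185)
shiftg([0,0,-10])
E
```

```text
n 4318 world normal [0.076 0.006 0.997] y-range tool [-0.0014 -0.0005  0.0232  0.0241]  world x [0.4896 0.5406] world y [0.2477 0.2739] z [0.1502 0.1529 0.1551]
grasp pt [0.5162 0.2474 0.1505] tip z 0.1328 pos [0.51   0.3032 0.2993] toolx [ 0.039 -0.351 -0.935] yaw 6.38 w 52.735761242544285
shift for world [0, 0, -10] : [9.4 3.5 0. ]
```

```bash
python3 - <<'E'
from h import *
im=get_image("scene");P=cloud(im);m=(abs(P[...,0]-.516)<.04)&(abs(P[...,1]-.25)<.035)&(P[...,2]>.148)&(P[...,2]<.165)
Q=P[m]
if len(Q)>30:
    A=np.c_[Q[:,:2],np.ones(len(Q))];k=np.linalg.lstsq(A,Q[:,2],rcond=None)[0];print(len(Q),k,np.std(A@k-Q[:,2]))
im2=get_image("wrist")
o=np.hstack([cv2.resize(im["frame"][90:230,150:290],(400,400)),cv2.resize(im2["frame"][190:330,180:400],(400,255))[:255] if 0 else cv2.resize(im2["frame"][150:350,180:380],(400,400))])
save({"frame":o},"held")
E
```

```text
319 [-0.01221565  0.07158998  0.14266917] 0.0038117884717209735
```

View pics/held.png

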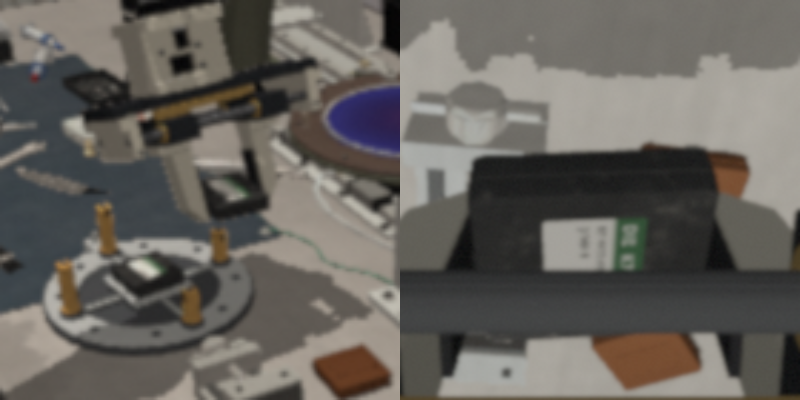

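```bash
python3 -c "
from h import *
shiftg([-41.2,107.2,0]);shiftg([0,0,-10]);shiftg([0,107.2,0])"
```

```text
shift for world [-41.2, 107.2, 0] : [-39.3 103.9 -29.1]
shift for world [0, 0, -10] : [ 9.4  3.5 -0. ]
shift for world [0, 107.2, 0] : [-37.7  99.7  11.8]
```

Call:
{"method": "arm_command", "body": {
  "motion": [
    [45, -13.1, 34.6, -9.7, 0, 0, 0],
    [45, -13.1, 34.6, -9.7, 0, 0, 0],
    [45, -13.1, 34.7, -9.7, 0, 0, 0],
    [45, 0, 0, 0, 0, -3, 0],
    [45, 0, 0, 0, 0, 0, 0]
  ]
}}

```text
clock: 44.35
position: [0.4687, 0.4105, 0.2998]
ee_rot: [-0.372, 1.479, -0.185]
force: [0.4, 0.2, -1.0]
width: 0.572
```

Call:
{"method": "arm_command", "body": {
  "motion": [
    [45, 0, 0, 0, 0, 0, 0],
    [45, 0, 0, 0, 0, 0, 0]
  ]
}}

```text
clock: 44.6
position: [0.4694, 0.4099, 0.2998]
ee_rot: [-0.371, 1.479, -0.187]
force: [0.4, -0.0, -0.9]
width: 0.573
```

```bash
python3 - <<'E'
from h import *
im,s=heldbox(.13,.185)
P=cloud(im,wristT(s,im));z=P[...,2];n=np.hypot(P[...,0]-.475,P[...,1]-.351)<.045
corner(P[n&(abs(z-.034)<.003)],"lower visible");corner(P[n&(abs(z-.02)<.003)],"platen visible")
f=(z>.14)&(z<.165)&(abs(P[...,0]-.475)<.04)&(abs(P[...,1]-.355)<.05)
corner(P[f],"held visible")
shiftg([10,0,0]);shiftg([0,10,0]);shiftg([0,0,-10])
E
```

```text
n 4323 world normal [ 0.028 -0.001  1.   ] y-range tool [-0.0013 -0.0006  0.0232  0.024 ]  world x [0.4567 0.5081] world y [0.3549 0.3817] z [0.152  0.1536 0.1549]
grasp pt [0.4838 0.3548 0.1513] tip z 0.1336 pos [0.4694 0.4099 0.2998] toolx [ 0.091 -0.346 -0.934] yaw 7.37 w 52.73058437516637
lower visible n 4583 z 0.0343 c [475.7 352.4] [52.9 52.8] 6.7
platen visible n 1480 z 0.0201 c [476.  353.2] [62.2 62.3] 6.8
held visible n 8976 z 0.1533 c [478.7 353.3] [76.6 54.7] 5.8
shift for world [10, 0, 0] : [ 0.9 -1.   9.9]
shift for world [0, 10, 0] : [-3.5  9.3  1.3]
shift for world [0, 0, -10] : [ 9.3  3.5 -0.5]
```

Call:
{"method": "arm_command", "body": {
  "motion": [
    [45, -5, 0, 0, 0, 3, 0],
    [45, 0, 0, 0, 0, 0, 7],
    [45, 0, 0, 0, 0, 0, 7],
    [45, 0, 0, 0, 0, 0, 6.8],
    [45, 0, 0, 0, 0, 0, 0]
  ]
}}

```text
clock: 45.28
position: [0.4693, 0.4107, 0.305]
ee_rot: [-0.085, 1.569, 0.086]
force: [0.2, -0.5, -0.4]
width: 0.576
```

```bash
python3 -c "
from h import *
tgt(.385,.15,.3,6.4);tgt(.385,.15,.182,6.4)"
```

```text
t 45.27 pos [0.4693 0.4107 0.305 ] yaw 6.23 w 53.0 F [ 0.2 -0.5 -0.4] q7 -0.34
shift [   4.8 -250.  -112.1] turn [-0.17  0.01 -0.04]
t 45.27 pos [0.4693 0.4107 0.305 ] yaw 6.23 w 53.0 F [ 0.2 -0.5 -0.4] q7 -0.34
shift [ 122.8 -250.1 -112.1] turn [-0.17  0.01 -0.04]
```

Call:
{"method": "arm_command", "body": {
  "motion": [
    [45, 0, -41.7, -18.7, 0, 0, 0],
    [45, 0, -41.7, -18.7, 0, 0, 0],
    [45, 0, -41.7, -18.7, 0, 0, 0],
    [45, 0, -41.7, -18.7, 0, 0, 0],
    [45, 0, -41.7, -18.7, 0, 0, 0]
  ]
}}

```text
clock: 45.9
position: [0.3984, 0.1936, 0.3042]
ee_rot: [-0.09, 1.57, 0.086]
force: [0.9, -0.7, -0.5]
width: 0.573
```

Call:
{"method": "arm_command", "body": {
  "motion": [
    [45, 0, -41.7, -18.7, 0, 0, 0],
    [45, 50, 0, 0, 0, 0, 0],
    [45, 45, 0, 0, 0, 0, 0],
    [45, 15, 0, 0, 0, 0, 0],
    [45, 0, 0, 0, 0, 0, 0]
  ]
}}

```text
clock: 46.52
position: [0.3847, 0.1512, 0.1933]
ee_rot: [-0.09, 1.572, 0.086]
force: [-0.3, -0.1, -0.6]
width: 0.574
```

Call:
{"method": "arm_command", "body": {
  "motion": [
    [45, 4, 0, 0, 0, 0, 0],
    [45, 0, 0, 0, 0, 0, 0],
    [45, 0, 0, 0, 0, 0, 0]
  ]
}}

```text
clock: 46.9
position: [0.385, 0.1515, 0.1907]
ee_rot: [-0.088, 1.568, 0.088]
force: [-0.1, -0.4, -0.6]
width: 0.573
```

Call:
{"method": "arm_command", "body": {
  "motion": [
    [45, 4, 0, 0, 0, 0, 0],
    [45, 2, 0, 0, 0, 0, 0],
    [45, 0, 0, 0, 0, 0, 0]
  ]
}}

```text
clock: 47.28
position: [0.3848, 0.1512, 0.1841]
ee_rot: [-0.088, 1.569, 0.088]
force: [-0.3, 0.2, 0.1]
width: 0.575
```

Call:
{"method": "arm_command", "body": {
  "motion": [
    [45, 1.5, 0, 0, 0, 0, 0],
    [45, 0, 0, 0, 0, 0, 0]
  ]
}}

```text
clock: 47.52
position: [0.3848, 0.1513, 0.1828]
ee_rot: [-0.088, 1.569, 0.088]
force: [0.1, -0.3, 2.7]
width: 0.573
```

Call:
{"method": "arm_command", "body": {
  "motion": [
    [45, 1.5, 0, 0, 0, 0, 0],
    [45, 0, 0, 0, 0, 0, 0]
  ]
}}

```text
clock: 47.78
position: [0.3847, 0.1515, 0.1814]
ee_rot: [-0.087, 1.569, 0.089]
force: [-2.6, 2.0, 7.6]
width: 0.571
```

Contact at the lower edge; release slowly, retreat, turn to yaw 96.4 and look.

Call:
{"method": "arm_command", "body": {
  "motion": [
    [60, 0, 0, 0, 0, 0, 0],
    [62, 0, 0, 0, 0, 0, 0],
    [62, 0, 0, 0, 0, 0, 0],
    [62, -30, 0, 0, 0, 0, 0],
    [70, -60, 0, 0, -10, 0, 0]
  ]
}}

```text
clock: 48.4
position: [0.3842, 0.1511, 0.271]
ee_rot: [-0.23, 1.563, 0.225]
force: [-0.7, 1.7, 0.4]
width: 0.735
```

Call:
{"method": "arm_command", "body": {
  "motion": [
    [91.8, -10, 0, 0, -10, 0, 0],
    [91.8, 0, 0, 0, -10, 0, 0],
    [91.8, 0, 0, 0, -10, 0, 0],
    [91.8, 0, 0, 0, -10, 0, 0],
    [91.8, 0, 0, 0, -10, 0, 0]
  ]
}}

```text
clock: 49.02
position: [0.3847, 0.1512, 0.2812]
ee_rot: [-0.905, 1.374, 0.905]
force: [0.1, -0.5, -0.2]
width: 0.999
```

Call:
{"method": "arm_command", "body": {
  "motion": [
    [91.8, 0, 0, 0, -10, 0, 0],
    [91.8, 0, 0, 0, -10, 0, 0],
    [91.8, 0, 0, 0, -10, 0, 0],
    [91.8, 0, 0, 0, 0, 0, 0],
    [91.8, 0, 0, 0, 0, 0, 0]
  ]
}}

```text
clock: 49.65
position: [0.3848, 0.1511, 0.2812]
ee_rot: [-1.288, 1.156, 1.288]
force: [0.2, -0.1, 0.7]
width: 0.998
```

```bash
python3 - <<'E'
from h import *
s=arm.observe();im=get_image("wrist");P=cloud(im,wristT(s,im));z=P[...,2]
blobs(im,P,(z>.009)&(z<.018)&(abs(P[...,0]-.39)<.05)&(abs(P[...,1]-.145)<.06),300)
tgt(.385,.15,.181,96.4)
im=get_image("scene");P=cloud(im);z=P[...,2]
blobs(im,P,(z>.009)&(z<.018)&(abs(P[...,0]-.385)<.05)&(abs(P[...,1]-.145)<.06),100)
E
```

```text
px [279. 210.] n 4559 z 0.0142 mean [0.3814 0.154  0.0141] rect [382.3 154. ] [53.7 51.9] 7.5 rgb [75. 77. 73.]
t 49.7 pos [0.3848 0.1512 0.2812] yaw 96.21 w 92.4 F [ 1.1 -0.3 -0.1] q7 1.31
shift [ 1.002e+02 -1.000e-01 -1.200e+00] turn [-0.19 -0.   -0.  ]
px [198. 240.] n 366 z 0.0137 mean [0.3825 0.1495 0.0135] rect [383.7 152.1] [52.1 54.5] 8.1 rgb [73. 72. 67.]
```

Call:
{"method": "arm_command", "body": {
  "motion": [
    [91.8, 0, 1.7, 2.3, -1.2, 0, 0],
    [91.8, 45, 0, 0, 0, 0, 0],
    [91.8, 45, 0, 0, 0, 0, 0],
    [91.8, 10, 0, 0, 0, 0, 0],
    [91.8, 0, 0, 0, 0, 0, 0]
  ],
  "newtons": 20
}}

```text
clock: 50.38
position: [0.3829, 0.1533, 0.1814]
ee_rot: [-1.306, 1.145, 1.307]
force: [0.8, -0.4, 0.5]
width: 1.0
```

Call:
{"method": "arm_command", "body": {
  "motion": [
    [45, 0, 0, 0, 0, 0, 0],
    [45, 0, 0, 0, 0, 0, 0],
    [45, 0, 0, 0, 0, 0, 0],
    [45, 0, 0, 0, 0, 0, 0],
    [45, 0, 0, 0, 0, 0, 0]
  ]
}}

```text
clock: 51.0
position: [0.3829, 0.1534, 0.1815]
ee_rot: [-1.306, 1.143, 1.306]
force: [-0.8, 0.9, 6.3]
width: 0.567
```

Call:
{"method": "arm_command", "body": {
  "motion": [
    [45, -40, 0, 0, 0, 0, 0],
    [45, -60, 0, 0, 0, 0, 0],
    [45, -18, 0, 0, 0, 0, 0],
    [45, 0, 0, 0, 0, 0, 0]
  ],
  "newtons": 30
}}

```text
clock: 51.5
position: [0.3831, 0.1536, 0.3003]
ee_rot: [-1.306, 1.14, 1.305]
force: [-0.4, 0.2, -1.5]
width: 0.567
```

```bash
python3 -c "
from h import *
tgt(.476,.3518,.3,96.4)"
```

```text
t 51.5 pos [0.3831 0.1536 0.3003] yaw 97.62 w 52.2 F [-0.4  0.2 -1.5] q7 1.32
shift [   0.9 -118.3  184.2] turn [1.22 0.1  0.15]
```

Call:
{"method": "arm_command", "body": {
  "motion": [
    [45, 0, -29.6, 46, 0, 0, 0],
    [45, 0, -29.6, 46, 0, 0, 0],
    [45, 0, -29.6, 46, 0, 0, 0],
    [45, 0, -29.5, 46.2, 1.2, 0, 0],
    [45, 0, 0, 0, 0, 0, 0]
  ]
}}

```text
clock: 52.12
position: [0.4758, 0.3556, 0.2967]
ee_rot: [-1.293, 1.153, 1.295]
force: [-0.2, -1.1, -1.1]
width: 0.569
```

Call:
{"method": "arm_command", "body": {
  "motion": [
    [45, 0, 0, 0, 0, 0, 0]
  ]
}}

```text
clock: 52.25
position: [0.4754, 0.3509, 0.2972]
ee_rot: [-1.292, 1.158, 1.292]
force: [-1.1, -0.1, -0.5]
width: 0.571
```

```bash
python3 - <<'E'
from h import *
s=arm.observe();im=get_image("wrist");P=cloud(im,wristT(s,im));z=P[...,2]
zt=s["position"][2]-.178
n=(abs(P[...,0]-.475)<.07)&(abs(P[...,1]-.351)<.07)
print(zt);blobs(im,P,n&(z>zt+.003)&(z<zt+.025),100)
print("col");blobs(im,P,n&(z>.030)&(z<.038),200)
tgt(.476,.352,.216,96.4)
E
```

```text
0.11924213565337272
px [275. 253.] n 8941 z 0.13 mean [0.4634 0.3494 0.1306] rect [464.2 349.5] [33.5 86.5] 5.0 rgb [84. 83. 80.]
px [275. 319.] n 505 z 0.1296 mean [0.4991 0.3533 0.1296] rect [499.2 353.5] [ 4.1 51.4] 6.1 rgb [58. 57. 55.]
col
px [278. 199.] n 2336 z 0.0341 mean [0.4613 0.3506 0.0341] rect [461.2 350.5] [25.7 51.7] 6.4 rgb [90. 89. 86.]
t 52.3 pos [0.4754 0.3503 0.2977] yaw 96.35 w 52.4 F [ 0.4 -0.6 -0.5] q7 1.12
shift [81.7 -1.   1.8] turn [-0.05 -0.12 -0.13]
```

Call:
{"method": "arm_command", "body": {
  "motion": [
    [45, 0, -0.6, 1.5, 0, 0, 0],
    [45, 45, 0, 0, 0, 0, 0],
    [45, 28, 0, 0, 0, 0, 0],
    [45, 6, 0, 0, 0, 0, 0],
    [45, 1, 0, 0, 0, 0, 0]
  ]
}}

```text
clock: 52.92
position: [0.4764, 0.3529, 0.2198]
ee_rot: [-1.291, 1.154, 1.291]
force: [0.2, 0.2, -0.2]
width: 0.569
```

Call:
{"method": "arm_command", "body": {
  "motion": [
    [45, 0.8, 0, 0, 0, 0, 0],
    [45, 0, 0, 0, 0, 0, 0]
  ]
}}

```text
clock: 53.18
position: [0.4765, 0.3533, 0.2194]
ee_rot: [-1.291, 1.153, 1.291]
force: [0.0, -0.3, -0.7]
width: 0.57
```

Slightly off in y; trim −1 mm and go down to contact.

Call:
{"method": "arm_command", "body": {
  "motion": [
    [45, 0.8, 0.5, -1, 0, 0, 0],
    [45, 0.8, 0, 0, 0, 0, 0],
    [45, 0.8, 0, 0, 0, 0, 0],
    [45, 0.6, 0, 0, 0, 0, 0],
    [45, 0, 0, 0, 0, 0, 0]
  ]
}}

```text
clock: 53.8
position: [0.4758, 0.3521, 0.2156]
ee_rot: [-1.291, 1.154, 1.291]
force: [-1.1, -0.6, 3.3]
width: 0.568
```

Call:
{"method": "arm_command", "body": {
  "motion": [
    [45, 0.8, 0, 0, 0, 0, 0],
    [45, 0, 0, 0, 0, 0, 0]
  ]
}}

```text
clock: 54.05
position: [0.4758, 0.352, 0.2155]
ee_rot: [-1.291, 1.154, 1.291]
force: [-3.3, -2.5, 12.1]
width: 0.571
```

Call:
{"method": "arm_command", "body": {
  "motion": [
    [62, 0, 0, 0, 0, 0, 0],
    [62, 0, 0, 0, 0, 0, 0],
    [62, 0, 0, 0, 0, 0, 0],
    [68, -10, 0, 0, 0, 0, 0],
    [68, -30, 0, 0, 0, 0, 0]
  ]
}}

```text
clock: 54.68
position: [0.4753, 0.3518, 0.2543]
ee_rot: [-1.291, 1.157, 1.292]
force: [-0.2, 0.9, -0.2]
width: 0.738
```

Call:
{"method": "arm_command", "body": {
  "motion": [
    [68, -50, 0, 0, 0, 0, 0],
    [68, -50, 30, -40, 0, 0, 0],
    [68, 0, 30, -50, 0, 0, 0],
    [68, 0, 0, -50, 0, 0, 0],
    [68, 0, 0, 0, 0, 0, 0]
  ]
}}

```text
clock: 55.3
position: [0.435, 0.2074, 0.3499]
ee_rot: [-1.287, 1.157, 1.286]
force: [0.4, 1.2, 0.9]
width: 0.741
```

```bash
python3 - <<'E'
from h import *
tgt(.4,.2,.3,96.4)
col(.048)
s=arm.observe()
ims={c:get_image(c) for c in("top","scene","wrist")}
for c,im in ims.items():
    P=cloud(im,wristT(s,im) if c=="wrist" else None);z=P[...,2];d=np.hypot(P[...,0]-.475,P[...,1]-.352)
    print(c);blobs(im,P,(z>.03)&(z<.08)&(d>.06)&(d<.1),8)
    if c=="wrist":
        for k,(x,y) in enumerate([(.4663,.4319),(.5547,.3613),(.4841,.2729),(.3957,.3435)],1):
            h=.066 if k in(1,4) else .048
            Q=P[(np.hypot(P[...,0]-x,P[...,1]-y)<.012)&(abs(z-h)<.003)]
            if len(Q)>15: corner(Q,f"n{k} top")
    else:
      for t in("die_box_1","loupe","spare_lens","tape_roll","swab_tub"):
        print(t,[(round(d["p"],2),np.round(d["point"],3).tolist()) for d in pinpoint(c,t)][:4])
a=cv2.resize(ims["top"]["frame"][190:300,110:350],None,fx=3,fy=3);b=cv2.resize(ims["scene"]["frame"][140:240,140:290],None,fx=2.4,fy=2.4)
o=np.zeros((a.shape[0]+b.shape[0],720,3),np.uint8);o[:a.shape[0]]=a;o[a.shape[0]:,:b.shape[1]]=b
save({"frame":o},"end2")
E
```

```text
t 55.3 pos [0.435  0.2074 0.3499] yaw 96.08 w 68.1 F [0.4 1.2 0.9] q7 1.25
shift [49.9 35.6 -3.7] turn [-0.32 -0.    0.05]
wrist box n 1247 z 0.0478 c [465.8 350.6] [35.3 53.8] 9.8
wrist platen n 659 z 0.0198 c [464.6 351.5] [41.3 62.9] 7.4
top box n 330 z 0.0476 c [475.4 351.1] [51.5 52. ] 6.9
top platen n 64 z 0.0197 c [479.3 354.6] [73.4 81.5] 37.8
scene box n 214 z 0.0479 c [476.6 349.3] [53.8 53.6] 5.5
scene platen n 93 z 0.0194 c [480.2 349.6] [70.2 62.3] 6.7
top
px [178. 212.] n 27 z 0.0454 mean [0.5541 0.3591 0.0442] rect [554.6 359.8] [10.9 11.7] 2.3 rgb [187. 172. 112.]
px [208. 238.] n 8 z 0.0468 mean [0.4848 0.2759 0.0477] rect [484.9 275.8] [8.  3.7] 2.9 rgb [144. 128. 103.]
px [149. 246.] n 36 z 0.0645 mean [0.4656 0.4285 0.0589] rect [465.1 429.4] [12.  10.5] 89.2 rgb [176. 161. 108.]
die_box_1 [(0.78, [0.476, 0.352, 0.032]), (0.57, [0.575, 0.014, -0.001]), (0.54, [0.578, 0.141, 0.002])]
loupe [(0.48, [0.411, -0.017, 0.003])]
spare_lens [(0.54, [0.37, 0.034, 0.0])]
tape_roll [(0.52, [0.77, -0.022, 0.0])]
swab_tub []
scene
px [187. 168.] n 72 z 0.0491 mean [0.4662 0.427
[... 507 characters left out ...]
 (0.67, [0.474, 0.352, 0.022])]
loupe [(0.74, [0.409, -0.011, 0.003])]
spare_lens [(0.9, [0.369, 0.037, 0.001])]
tape_roll [(0.65, [0.772, -0.017, -0.003])]
swab_tub [(0.66, [0.751, -0.158, 0.002])]
wrist
px [437. 176.] n 585 z 0.0599 mean [0.3958 0.3404 0.0559] rect [396.3 343. ] [12.3 13. ] 7.8 rgb [107.  90.  60.]
px [334. 260.] n 292 z 0.0476 mean [0.4826 0.2719 0.0444] rect [484.5 272.7] [12.8 12. ] 8.5 rgb [95. 78. 52.]
px [516. 258.] n 163 z 0.0466 mean [0.4611 0.4323 0.0476] rect [462.2 431.3] [ 4.6 13.4] 2.1 rgb [93. 78. 55.]
n1 top n 29 z 0.0659 c [461.3 434.7] [8.5 2.9] 68.7
n3 top n 182 z 0.0485 c [484.4 272.9] [12.5 12.1] 6.1
n4 top n 262 z 0.0664 c [396.4 343. ] [12.5 12.7] 9.8
```

View pics/end2.png

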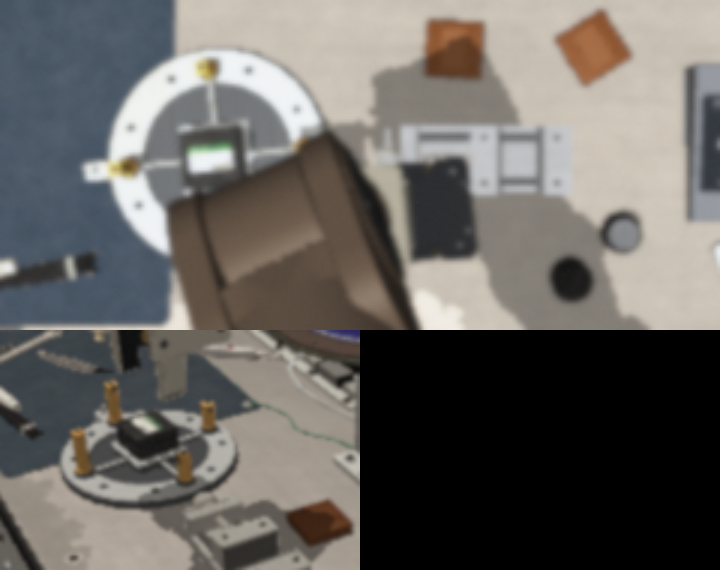

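```bash
python3 -c "
from h import *
print(arm.sign_off())"
```

```text
the job is handed in; nothing more can be done
None
```

Both black die boxes are stacked square on the platen and all four nipples are tightened. However, I can't confirm nipple 4 was turned under the full load.

- **Nipples:** I turned them 1 to 4 in order from the index tab: two, one, one and two quarter turns clockwise. At the end of each turn the jaws were within 0.3° of the target yaw, with the nipple still gripped at about 12 mm. The final pictures show nipples 3 and 4 square to the ring within a few degrees. Nipples 1 and 2 were only partly visible in the final pictures. The pictures cannot show whole quarter turns, so the counts rest on the jaw rotation.
- **Top box knocked off:** When I backed away after nipple 4, the top box was lying tilted beside the column. I set it flat on the table, regripped it and restacked it.
- **Nipple 4:** The column was intact just before I gripped it, so the knock came while I was turning it or as I retreated. I don't know which. I did not undo and redo the turn.
- **Grip on nipple 4:** The wrist force changed early in that turn, so the grip may have slackened briefly. The grip width stayed at about 12 mm at every reading.
- **Final column check:** The top of the column is 48 mm above the worktop, which is right for two boxes. It is within about 1 mm of the platen centre and about 0.5° of square from the top camera, and up to 2 mm and 1° from the scene camera. The wrist camera read 9.8°, but it saw only part of the box.
- **Bystanders:** The loupe, lens, tape and tub are within measurement error of where they started. The top camera's final search missed the tub, but the scene camera found it in place. I did not touch the brown look-alike boxes.

The job finished at about 56 s of the 210 s allowed.

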